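# Square a base plate into the corner of a welding fixture with a mallet

### The arm

A 6-joint arm with a two-finger parallel gripper is mounted at the origin on the work surface. World frame = base frame: x ahead of the robot, y to its left, z up, the work surface at z = 0. Lengths are in m, angles in rad, forces in N, time in s.
With the tool pointing down it reaches from about 0.375 to 0.9 m from the base axis. Payload 3.1 kg.
Tool frame: the origin (TCP) lies at the very end of the fingers, on their centre line; the grasp point (between the pads) lies 19 mm behind it; z points along the fingers, y is the direction in which the jaws open and shut (so a half turn about z gives the same grasp; the last joint's range is limited). The gripper opens to 85 mm and grips with 20 to 120 N. Pads are 22 mm wide; open, the fingers measure 114 mm over their backs; the gripper's body (76 mm by 85 mm) begins 54 mm behind the grasp point. The pads swing forward as they close: fully open they stand 13 mm farther back than shut.
Start: joints at [1.01, 0.527, 1.433, -0, 1.181, -0.178], TCP at [0.233, 0.58, 0.231] pointing down, gripper open.
Joint ranges: [-3.08, 3.08], [-0.75, 2.2], [0.22, 2.44], [-1.43, 4.57], [0, 2.65], [-2.85, 2.85]. Speed limits (rad/s): [2.79, 2.79, 3.14, 3.14, 3.14, 3.14].

### API

Orientations are given as a unit quaternion [x, y, z, w].
In Python, from station import manip gives the robot as it stands. The module is installed in compiled form; this text tells all that it offers.
- The arm moves only by the tool send_rows, never from a script. Its argument "commands" is a list of rows, each an object with "delta_pos": the shift along the world's x, y, z in cm, a list of three; "yaw": the turn about the world's z in rad. A call has 1 to 10 rows; each row shifts and turns the pose as measured when the row begins; what a row does not reach is not made up. A row lasts 1/8 s, in which the tool goes at most 62.5 mm and 10.7 degrees, less where a joint would pass 70% of its speed; a pose out of reach is approached as far as the arm can. A call is refused whole if a number of a shift passes 6.25 or a number of a turn 0.188, either way. A call with a gripper value outside its range is refused whole. "grip" is the closure, from -1 (fully open) to 1 (shut), set as the call begins (left out, the last holds). The fingers move at their own pace and stop on an object; "force" is the grip in N (left out, the last holds). Time passes only in rows, so rows that do not move let the fingers close. It gives the time, the measured TCP pose, the force and the opening at its end, in the units of the state.
- manip.sense(): the state, without advancing time (a new reading comes with each control period).
- manip.snapshot(name): name is "scene" or "side" or "wrist"; returns the picture (480x640x3 uint8, blue, green, red); there is no depth.
- manip.get_calibration(name): a dict with "fx", "fy", "cx", "cy" (pixels), "dist_coeffs" ([k1, k2, p1, p2, k3] as OpenCV has them; the pictures are not rectified), "world_to_cam" (4x4, takes a point from world to camera coordinates); the wrist camera has in their place "mount" (4x4, takes a point from camera to tool coordinates, whose origin is the TCP and whose axes are the flange's). Camera axes: x right, y down, z forward; pixel columns grow to the right and rows downward; lengths in m; the calibration is good to about 2 mm. A picture is of the moment at which its call begins: read the wrist's pose just before it. get_calibration takes no time and is no camera call.
- manip.sign_off(): hands the job in, once; it reports no verdict.
The state is a dict: "t": time; "q": joint angles; "qd": joint speeds; "tau": joint torques, N m; "tcp_pos": TCP position; "tool_rot": TCP orientation; "force": force on the tool from outside, world axes, zero at the start; "ft_torque": the same for the moment, N m; "finger_gap": opening from 0.0 (shut) to 1.0 (fully open).
Only numpy, scipy, OpenCV 4.12 (cv2) and the standard library are available. Lean on these libraries where they do the work, as an engineer would, in place of code of your own. Each camera call takes 0.05 s, during which the arm holds its last target. There are 200 camera calls.

### The job

Take the orange mallet from its rubber mat and, by pushing steadily with its head rather than striking, slide the loose steel plate home into the corner of the blue stops until it sits square and touches both of them, and keep it pressed there lightly for a moment. The stops are only finger-tight and are shoved out of place if pressed hard, so feel for the contact; do not touch the plate with the gripper. Then lay the mallet back on its mat and let go of it, leaving the plate home and everything else undisturbed.

Things in the scene. Friction and masses are not known exactly. Their poses are not given: they have to be found in the camera images.
- deck: fixture plate: dark steel slab 360 x 360 x 16 mm with a grid of holes, fixed on the table; origin at the centre of its underside, z up, top at z = 16 mm. Two blue angle stops bolted on it make a square corner that opens towards its -x and -y. They are finger-tight: pushed with more than about 7 N, a stop slips back. Their exact places differ each time and are not reported: find them by feel or by sight
- far_mark (a point): scribed mark on the deck's top, axes as the deck's. The far stop's upright face, square to x and looking to -x, stands somewhere 0 to 26 mm beyond it (+x), and reaches 60 mm to either side in y. Upright leg 8 mm thick, 32 mm tall; a 6 mm thick bolted foot runs 60 mm back from the face
- side_mark (a point): scribed mark on the deck's top, axes as the deck's. The side stop's upright face, square to y and looking to -y, stands somewhere 0 to 26 mm beyond it (+y), and reaches 60 mm to either side in x. Same angle section as the far stop
- plate_mid (a point): centre (half-way up) of the loose flat bright steel plate, 90 mm along its x, 120 mm along its y, 6 mm thick, 0.45 to 0.6 kg, with four dark bolt holes. It lies flat on the deck (friction coefficient 0.5 to 0.7, so it slides at 2 to 4 N, more under a tool that bears down), 15 to 80 mm short of the stops, turned up to 0.2 rad. Its +x edge belongs against the far stop, its +y edge against the side stop
- mallet_grip (a point): centre of the orange mallet's handle where to grip it, 18 mm above what it lies on; x along the handle to the head, z up. Handle 24 mm wide (y), 30 mm high here, back end at x = -158 mm. Head: flat-sided block 36 (x) x 96 (y) x 36 mm high, centred at x = +70 mm at the same height: front at x = +88, black striking faces at y = -48 and +48 mm. 0.5 kg
- mat: black rubber mat 300 x 170 x 4 mm, fixed flat on the table, on which the mallet lies and must end; origin at the centre of its underside
- magnet: small red arrow-shaped magnetic square, about 75 mm wide and 65 mm tall, standing on the fixture plate near its far right corner; not to be disturbed; origin at the bottom, under its middle
Mind the look-alikes: they are no part of the job. Of the things like the part that bears plate_mid, leave any that is yellow; of the rest the smaller one is meant.

How it is judged:
By the outcome, as a careful person would: the job done as asked, in the order asked, and still so for the second after the job is handed in, with the robot touching nothing.
It also fails if it takes over 72 s, if anything falls off the work surface, if the arm or the gripper's body presses on something with over 40 N, if the wrist force passes 120 N, or if a joint passes its speed limit or range.

## Working session

There is one attempt and no reset: what is moved stays moved. The work goes in short steps, Python scripts to look and compute and a tool call to move; the robot and the scene stay as the last step left them, time stands still between calls to the robot, and variables do not carry over. Pictures are saved under pics/ and viewed, about 8 in all and at most 12, crops included, and the job is handed in when it is done.

Besides the shell and the picture viewer there is one more tool, called after ">>>" as name(argument=value, ...) on one line, values as JSON. send_rows: Moves the arm, as the interface text tells. Its arguments: {"type":"object","properties":{"commands":{"type":"array","items":{"type":"object","properties":{"delta_pos":{"type":"array","items":{"type":"number"}},"yaw":{"type":"number"}}}},"grip":{"type":"number"},"force":{"type":"number"}},"required":["commands"]}

```bash
mkdir -p pics; cat > h.py <<'E'
import numpy as np, cv2
from station import manip
from scipy.spatial.transform import Rotation as R
def snap(n,f):
    s=manip.sense(); im=manip.snapshot(n); cv2.imwrite('pics/'+f+'.png',im); return im,s
def cam(n,s=None):
    c=manip.get_calibration(n); K=np.array([[c['fx'],0,c['cx']],[0,c['fy'],c['cy']],[0,0,1]]); d=np.array(c['dist_coeffs'],float)
    if n=='wrist':
        T=np.eye(4);T[:3,:3]=R.from_quat(s['tool_rot']).as_matrix();T[:3,3]=s['tcp_pos']
        W=np.linalg.inv(T@np.array(c['mount']))
    else: W=np.array(c['world_to_cam'])
    return K,d,W
def px2w(n,pts,z,s=None):
    K,d,W=cam(n,s); u=cv2.undistortPoints(np.array(pts,float).reshape(-1,1,2),K,d).reshape(-1,2)
    C=np.linalg.inv(W); o=C[:3,3]; r=np.c_[u,np.ones(len(u))]@C[:3,:3].T
    z=np.broadcast_to(z,len(u)); return o+r*((z-o[2])/r[:,2])[:,None]
def w2px(n,P,s=None):
    K,d,W=cam(n,s); return cv2.projectPoints(np.array(P,float).reshape(-1,1,3),cv2.Rodrigues(W[:3,:3])[0],W[:3,3],K,d)[0].reshape(-1,2)
E
python3 - <<'E'
from h import *
a,s=snap('scene','s1'); b,_=snap('side','d1')
print(s)
for n in('scene','side'): print(n,np.linalg.inv(cam(n)[2]).round(3).tolist())
E
```

```text
{'t': 0.0, 'q': array([ 1.01050615e+00,  5.28446876e-01,  1.43390530e+00, -1.25073734e-05,
        1.18137210e+00, -1.78526116e-01]), 'qd': array([ 3.16303932e-04, -7.67135291e-04, -5.75854133e-04,  8.39295189e-05,
        6.63519524e-05, -1.17787044e-03]), 'tau': array([-5.27598513e-04, -4.42334890e+01, -1.78030103e+01, -2.40239997e-04,
        8.24905612e-03,  1.62962567e-05]), 'tcp_pos': array([0.23245676, 0.57939847, 0.2303445 ]), 'tool_rot': array([ 1.89722533e-01,  9.81837168e-01, -9.96002915e-04, -3.79433570e-04]), 'force': array([0.35578665, 0.09947366, 0.28383264]), 'ft_torque': array([ 0.02570606, -0.02997673,  0.02074359]), 'finger_gap': 1.0007873920191477}
scene [[-0.416, 0.736, -0.534, 1.087], [0.909, 0.328, -0.256, 0.287], [-0.014, -0.592, -0.806, 0.856], [0.0, 0.0, 0.0, 1.0]]
side [[0.797, -0.361, 0.484, -0.036], [-0.604, -0.488, 0.63, -0.754], [0.008, -0.795, -0.607, 0.786], [0.0, 0.0, 0.0, 1.0]]
```

View pics/s1.png

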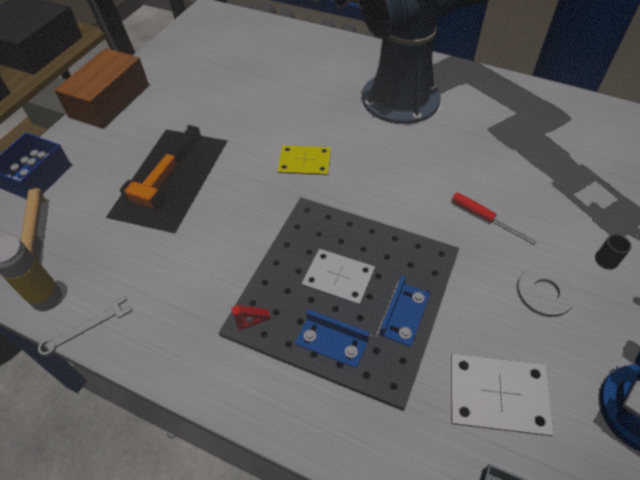

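View pics/d1.png

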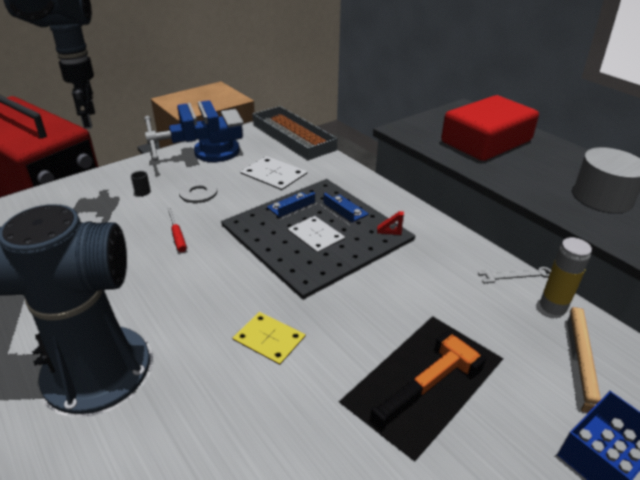

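Candidates for the plate: yellow at scene (305,160), which is excluded; white on the deck at (339,275); and a larger white one off the deck at (500,393). The smaller white one, on the deck, fits. The mallet is at about (160,180) on its mat. Next is an enlarged crop to confirm and to pick corners.

```bash
python3 - <<'E'
import cv2,numpy as np
a=cv2.imread('pics/s1.png')
cv2.imwrite('pics/c1.png',cv2.resize(a[195:411,216:464],None,fx=2.75,fy=2.75,interpolation=cv2.INTER_CUBIC))
b=cv2.imread('pics/d1.png')
m=cv2.resize(a[115:240,100:235],None,fx=3,fy=3,interpolation=cv2.INTER_CUBIC)
n=cv2.resize(b[305:465,335:510],(394,360),interpolation=cv2.INTER_CUBIC)
o=np.zeros((375,800,3),np.uint8);o[:375,:405]=m;o[:360,406:800]=n
o=np.clip(o.astype(float)*1.8,0,255).astype(np.uint8)
cv2.imwrite('pics/c2.png',o)
E
```

```text
(no output)
```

View pics/c1.png

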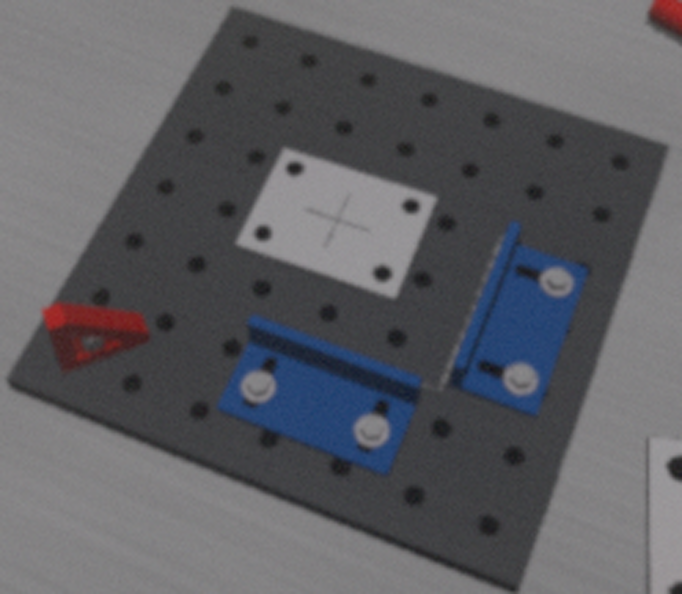

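View pics/c2.png

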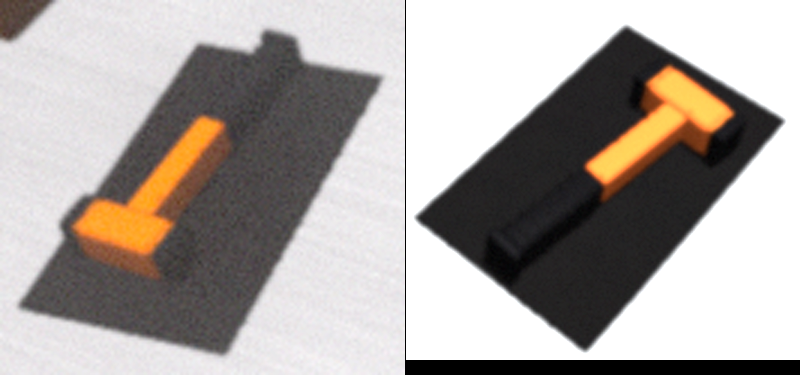

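Confirmed: the white plate with the cross sits on the deck, with crop corners (285,148), (438,197), (397,298) and (236,243). The far stop's upright is at the lower left of the corner and the side stop's is at the right. The mallet head points towards the lower left in the scene view.

```bash
python3 - <<'E'
from h import *
f=lambda p:np.array(p)/2.75+[216,195]-0.3
np.set_printoptions(precision=4,suppress=True)
D=px2w('scene',f([(233,7),(667,146),(518,583),(10,380)]),.016); print('deck',D[:,:2],'ctr',D.mean(0), [np.linalg.norm(D[i]-D[i-1]) for i in range(4)])
v=D[3]-D[0]+D[2]-D[1]; th=np.arctan2(v[1],v[0]);v2=D[1]-D[0]+D[2]-D[3];print('yaw',th,np.arctan2(v2[1],v2[0])-np.pi/2)
c=D.mean(0);Q=np.array([[np.cos(th),np.sin(th)],[-np.sin(th),np.cos(th)]])
loc=lambda P:(P[:,:2]-c[:2])@Q.T
P=px2w('scene',f([(285,148),(438,197),(397,298),(236,243)]),.022);print('plate',P[:,:2],P.mean(0),[np.linalg.norm(P[i]-P[i-1]) for i in range(4)]);print(loc(P))
print('far top',loc(px2w('scene',f([(250,317),(421,378),(421,400)]),[.048,.048,.022])))
print('side top',loc(px2w('scene',f([(511,221),(520,225),(455,372),(466,377)]),.048)), 'base line',loc(px2w('scene',f([(500,237),(440,388)]),.016)))
g=lambda p:np.array(p)/3+[100,115]-.3
s=lambda p:np.array(p)*np.array([175/394,160/360])-np.array([406*175/394,0])+[335,305]-.3
print('mat',px2w('scene',g([(198,44),(382,77),(227,353),(20,307)]),.004)[:,:2],px2w('side',s([(416,217),(627,27),(784,122),(586,350)]),.004)[:,:2])
print('headtop scene',px2w('scene',g([(95,198),(173,218),(157,250),(76,230)]),.04)[:,:2],'side',px2w('side',s([(668,66),(735,108),(713,133),(647,90)]),.04)[:,:2])
print('handle end of orange scene',px2w('scene',g([(205,117),(226,122)]),.037)[:,:2],'side',px2w('side',s([(587,165),(605,182)]),.037)[:,:2])
print('butt',px2w('scene',g([(263,33),(297,40)]),.037)[:,:2],px2w('side',s([(489,232),(515,252)]),.037)[:,:2])
E
```

```text
deck [[ 0.4369 -0.0815]
 [ 0.4292  0.2747]
 [ 0.7845  0.2823]
 [ 0.7946 -0.0718]] ctr [0.6113 0.1009 0.016 ] [np.float64(0.3578718579035274), np.float64(0.35634418387026917), np.float64(0.3553407490956331), np.float64(0.3542559001522316)]
yaw 0.024250554833244807 0.024911754936095543
plate [[0.5505 0.0176]
 [0.5451 0.1365]
 [0.6341 0.141 ]
 [0.6394 0.0208]] [0.5923 0.079  0.022 ] [np.float64(0.08893512717545668), np.float64(0.11907329594639186), np.float64(0.08911744871663413), np.float64(0.12036765210252282)]
[[-0.0628 -0.0818]
 [-0.0653  0.0372]
 [ 0.0237  0.0395]
 [ 0.0261 -0.0808]]
far top [[ 0.0887 -0.0404]
 [ 0.0867  0.0787]
 [ 0.089   0.0811]]
side top [[-0.049   0.0946]
 [-0.0482  0.1013]
 [ 0.0744  0.0973]
 [ 0.075   0.105 ]] base line [[-0.0541  0.0885]
 [ 0.0732  0.089 ]]
mat [[ 0.3593 -0.5033]
 [ 0.3324 -0.3368]
 [ 0.6261 -0.2886]
 [ 0.6531 -0.4553]] [[ 0.333  -0.34  ]
 [ 0.626  -0.2955]
 [ 0.6508 -0.4599]
 [ 0.359  -0.505 ]]
headtop scene [[ 0.5639 -0.4403]
 [ 0.5569 -0.3737]
 [ 0.5876 -0.3658]
 [ 0.5958 -0.4332]] side [[ 0.5892 -0.3712]
 [ 0.5983 -0.4381]
 [ 0.5623 -0.4442]
 [ 0.5537 -0.3788]]
handle end of orange scene [[ 0.4563 -0.417 ]
 [ 0.4544 -0.3984]] side [[ 0.4578 -0.402 ]
 [ 0.4573 -0.4226]]
butt [[ 0.355  -0.4308]
 [ 0.3512 -0.4   ]] [[ 0.3531 -0.4014]
 [ 0.3569 -0.4264]]
```

>>> send_rows(commands=[{"delta_pos": [3.4,-4.8,0.3],"yaw": 0.06},{"delta_pos": [3.4,-4.8,0.3],"yaw": 0.06},{"delta_pos": [3.4,-4.8,0.3],"yaw": 0.06},{"delta_pos": [3.4,-4.8,0.3],"yaw": 0.06},{"delta_pos": [3.4,-4.8,0.3],"yaw": 0.06},{"delta_pos": [3.4,-4.8,0],"yaw": 0.06},{"delta_pos": [3.4,-4.8,0],"yaw": 0.06},{"delta_pos": [3.4,-4.8,0],"yaw": 0.06},{"delta_pos": [0,-5.5,0],"yaw": 0},{"delta_pos": [0,-5.5,0],"yaw": 0}], grip=-1)

```text
t: 1.35
tcp_pos: [0.5101, 0.0723, 0.2423]
tool_rot: [-0.062, 0.998, -0.001, -0.0]
force: [0.9, -0.2, 0.5]
finger_gap: 1.002
```

>>> send_rows(commands=[{"delta_pos": [0,-5.5,0]},{"delta_pos": [0,-5.5,0]},{"delta_pos": [0,-5.5,0]},{"delta_pos": [0,-5.5,0]},{"delta_pos": [0,-5.5,0]},{"delta_pos": [0,-5.5,0]},{"delta_pos": [0,-5.5,0]},{"delta_pos": [0,-5.5,0]},{"delta_pos": [0,-2.5,0]},{"delta_pos": [0,0,0]}])

```text
validation failed for argument at $.co...
```

```bash
python3 - <<'E'
from h import *
a,s=snap('wrist','w1'); print(s); print(manip.get_calibration('wrist'))
E
```

```text
{'t': 1.35, 'q': array([-0.07466852,  0.3661766 ,  1.69192841, -0.00322604,  1.08329615,
       -1.76767937]), 'qd': array([-8.99366031e-01, -1.00945831e-01,  1.72607458e-01, -2.65860403e-04,
       -1.09704513e-01, -8.88332965e-01]), 'tau': array([ 4.06186089e+00, -3.55197930e+01, -1.58635086e+01,  9.27201152e-03,
        2.32526958e-01,  5.91768175e-01]), 'tcp_pos': array([0.51008226, 0.0723041 , 0.24228697]), 'tool_rot': array([-6.18231820e-02,  9.98086095e-01, -1.42502939e-03, -9.80497746e-05]), 'force': array([ 0.87205919, -0.16565015,  0.52078704]), 'ft_torque': array([ 0.00832418, -0.00762821,  0.01659451]), 'finger_gap': 1.002369949828278}
{'fx': 371.31240115596864, 'fy': 371.31240115596864, 'cx': 323.538817253217, 'cy': 239.23330686118638, 'dist_coeffs': array([-0.04816321,  0.        ,  0.        ,  0.        ,  0.        ]), 'mount': array([[ 2.27669671e-04, -9.66124828e-01, -2.58075114e-01,
         6.37615455e-02],
       [ 9.99999464e-01,  4.80601034e-04, -9.16985133e-04,
         4.63937634e-04],
       [ 1.00995327e-03, -2.58074767e-01,  9.66124420e-01,
        -1.42972864e-01],
       [ 0.00000000e+00,  0.00000000e+00,  0.00000000e+00,
         1.00000000e+00]])}
```

View pics/w1.png

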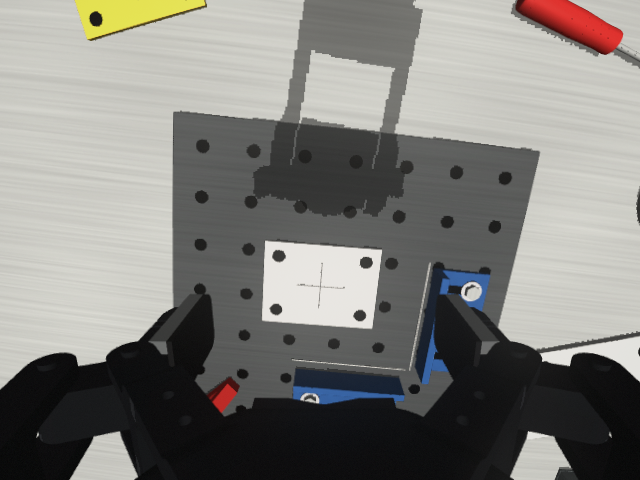

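This lucky view shows the whole corner: plate corners at (265,240), (382,249), (373,329) and (262,320), the far face base at (295,367)-(402,377), and the side face base at about (437,268)-(418,375). The light lines in front of the stops look like the scribed marks.

```bash
cat > /tmp/z.py <<'E'
from h import *
np.set_printoptions(precision=4,suppress=True)
s={'tcp_pos':[0.51008226, 0.0723041 , 0.24228697],'tool_rot':[-6.18231820e-02,9.98086095e-01,-1.42502939e-03,-9.80497746e-05]}
th=.0245;c=np.array([.6113,.1009]);Q=np.array([[np.cos(th),np.sin(th)],[-np.sin(th),np.cos(th)]])
L=lambda p,z:print(px2w('wrist',p,z,s)[:,:2].tolist().__str__()[:0],px2w('wrist',p,z,s)[:,:2],((px2w('wrist',p,z,s)[:,:2]-c)@Q.T))
for n,p,z in [('deck',[(173,112),(539,151)],.016),('plate',[(265,240),(382,249),(373,329),(262,320)],.022),('far base',[(295,367),(402,377)],.016),('far top',[(294,389),(404,398)],.048),('side base',[(437,268),(418,375)],.016),('marks',[(292,360),(410,370),(430,263)],.016)]: print(n);L(p,z)
E
python3 /tmp/z.py
```

```text
deck
 [[ 0.4376 -0.0824]
 [ 0.4291  0.2753]] [[-0.1781 -0.179 ]
 [-0.1779  0.1788]]
plate
 [[0.5513 0.017 ]
 [0.5459 0.1364]
 [0.6365 0.1417]
 [0.6409 0.0211]] [[-0.0621 -0.0824]
 [-0.0645  0.0371]
 [ 0.0262  0.0401]
 [ 0.0277 -0.0805]]
far base
 [[0.6985 0.0624]
 [0.6965 0.1861]] [[ 0.0862 -0.0406]
 [ 0.0873  0.0831]]
far top
 [[0.7037 0.0644]
 [0.7005 0.1827]] [[ 0.0915 -0.0388]
 [ 0.0912  0.0796]]
side base
 [[0.5609 0.1987]
 [0.6917 0.204 ]] [[-0.048   0.099 ]
 [ 0.0829  0.1011]]
marks
 [[0.6898 0.0581]
 [0.6862 0.1936]
 [0.5564 0.1902]] [[ 0.0774 -0.0447]
 [ 0.0772  0.0908]
 [-0.0527  0.0906]]
```

>>> send_rows(commands=[{"delta_pos": [0,-5.5,0],"yaw": 0},{"delta_pos": [0,-5.5,0],"yaw": 0},{"delta_pos": [0,-5.5,0],"yaw": 0},{"delta_pos": [0,-5.5,0],"yaw": 0},{"delta_pos": [0,-5.5,0],"yaw": 0},{"delta_pos": [0,-5.5,0],"yaw": 0},{"delta_pos": [0,-5.5,0],"yaw": 0},{"delta_pos": [-1,-4.0,0],"yaw": 0},{"delta_pos": [-1,-3,0],"yaw": 0},{"delta_pos": [0,0,0],"yaw": 0}])

```text
t: 2.65
tcp_pos: [0.4873, -0.4028, 0.2383]
tool_rot: [-0.058, 0.998, -0.002, -0.002]
force: [-0.3, -0.1, 0.5]
finger_gap: 0.999
```

```bash
python3 - <<'E'
from h import *
a,s=snap('wrist','w2'); print(s['t'],s['tcp_pos'],s['tool_rot'],s['q'],s['force']); np.save('w2.npy',np.r_[s['tcp_pos'],s['tool_rot']])
E
```

```text
2.65 [ 0.48730857 -0.40283722  0.23828754] [-0.05796758  0.99831527 -0.00191036 -0.00165167] [-0.86490769  0.53009827  1.40605802 -0.00529099  1.20438813 -2.54981158] [-0.25990506 -0.12719674  0.45069742]
```

View pics/w2.png

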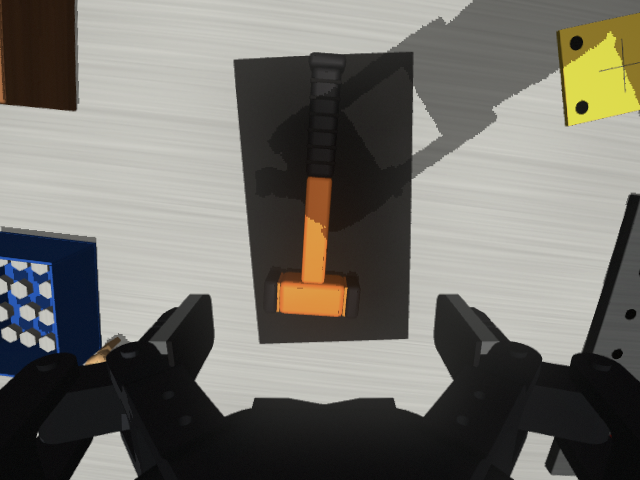

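The wrist view shows the mallet from above: head corners at (278,273), (347,277), (345,317) and (277,313), the handle from (302,282)/(325,284) to (306,178)/(332,179), and the butt at (309,54)-(345,54).

```bash
cat > /tmp/y.py <<'E'
from h import *
np.set_printoptions(precision=4,suppress=True)
w=np.load('w2.npy');s={'tcp_pos':w[:3],'tool_rot':w[3:]}
for n,p,z in [('head outer',[(266,270),(358,274),(357,319),(265,316)],.04),('handle near head mid',[(313.5,283),(302,282),(325,284)],.037),('orange end',[(319,178),(306,177),(332,179)],.037),('butt',[(327,54)],.037),('mat',[(234,60),(413,52),(408,338),(261,343)],.004)]: 
    P=px2w('wrist',p,z,s)[:,:2]; print(n,P.tolist() and P,P.mean(0))
a=px2w('wrist',[(327,54),(319,178),(313.5,283)],.037,s); d=a[2]-a[0];print(np.arctan2(d[1],d[0]),np.arctan2(*(a[2]-a[1])[1::-1]))
print('jaw/tool yaw', R.from_quat(s['tool_rot']).as_matrix()[:2,:2])
E
python3 /tmp/y.py
```

```text
head outer [[ 0.5512 -0.4524]
 [ 0.5448 -0.3629]
 [ 0.5927 -0.3571]
 [ 0.6004 -0.4497]] [ 0.5723 -0.4055]
handle near head mid [[ 0.5604 -0.4049]
 [ 0.5607 -0.4163]
 [ 0.5601 -0.3935]] [ 0.5604 -0.4049]
orange end [[ 0.4572 -0.4112]
 [ 0.4577 -0.4231]
 [ 0.4568 -0.3992]] [ 0.4572 -0.4111]
butt [[ 0.3512 -0.4163]] [ 0.3512 -0.4163]
mat [[ 0.3591 -0.5038]
 [ 0.3327 -0.337 ]
 [ 0.6273 -0.2906]
 [ 0.6534 -0.4561]] [ 0.4931 -0.3969]
0.054538401745403794 0.060362729519208985
jaw/tool yaw [[-0.9933 -0.1157]
 [-0.1157  0.9933]]
```

>>> send_rows(commands=[{"delta_pos": [1.0,-0.3,-4],"yaw": -0.03},{"delta_pos": [1.0,-0.3,-4],"yaw": -0.03},{"delta_pos": [0,0,-4],"yaw": 0},{"delta_pos": [0,0,-4],"yaw": 0},{"delta_pos": [0,0,-2.5],"yaw": 0},{"delta_pos": [0,0,0],"yaw": 0}])

```text
t: 3.45
tcp_pos: [0.5113, -0.3965, 0.049]
tool_rot: [-0.032, 1.0, 0.001, -0.002]
force: [-0.1, 0.3, 0.4]
finger_gap: 1.003
```

>>> send_rows(commands=[{"delta_pos": [-0.3,-1.2,0],"yaw": -0.007},{"delta_pos": [0,0,-1.5],"yaw": 0},{"delta_pos": [0,0,-1.5],"yaw": 0},{"delta_pos": [0,0,-0.8],"yaw": 0},{"delta_pos": [0,0,0],"yaw": 0}])

```text
t: 4.08
tcp_pos: [0.5103, -0.4098, 0.0122]
tool_rot: [-0.028, 1.0, -0.001, 0.0]
force: [-0.2, 0.8, -0.7]
finger_gap: 0.998
```

>>> send_rows(commands=[{"delta_pos": [0,0,0],"yaw": 0},{"delta_pos": [0,0,0],"yaw": 0},{"delta_pos": [0,0,0],"yaw": 0},{"delta_pos": [0,0,0],"yaw": 0},{"delta_pos": [0,0,0],"yaw": 0},{"delta_pos": [0,0,0],"yaw": 0}], grip=1, force=100)

```text
t: 4.82
tcp_pos: [0.5107, -0.4101, 0.0134]
tool_rot: [-0.028, 1.0, -0.002, 0.001]
force: [0.2, -0.7, 0.2]
finger_gap: 0.259
```

```bash
python3 - <<'E'
from h import *
s=manip.sense();print(s['t'],s['tcp_pos'],s['tool_rot'],s['force'],s['ft_torque'],s['finger_gap'])
E
```

```text
4.825 [ 0.51067209 -0.41005588  0.01341179] [-2.84335701e-02  9.99593586e-01 -1.88110147e-03  8.10493511e-04] [ 0.23336053 -0.65784431  0.22836082] [ 0.20367426 -0.0181151   0.01818823] 0.25937655335982324
```

>>> send_rows(commands=[{"delta_pos": [0,0,1.5],"yaw": 0},{"delta_pos": [0,0,3],"yaw": 0},{"delta_pos": [0,0,3],"yaw": 0},{"delta_pos": [-0.3,3,0],"yaw": -0.01},{"delta_pos": [-0.7,4.5,0],"yaw": -0.01},{"delta_pos": [-0.7,4.5,0],"yaw": -0.01},{"delta_pos": [-0.7,4.5,0],"yaw": 0},{"delta_pos": [-0.7,4.5,0],"yaw": 0},{"delta_pos": [-0.7,4.5,0],"yaw": 0},{"delta_pos": [-0.7,4.5,0],"yaw": 0}])

```text
t: 6.08
tcp_pos: [0.4619, -0.1044, 0.0925]
tool_rot: [-0.01, 1.0, -0.002, 0.001]
force: [0.7, -0.0, -4.2]
finger_gap: 0.259
```

>>> send_rows(commands=[{"delta_pos": [-0.7,4.5,0],"yaw": 0},{"delta_pos": [-0.7,4.5,0],"yaw": 0},{"delta_pos": [-0.3,3,0],"yaw": 0},{"delta_pos": [0,0,0],"yaw": 0},{"delta_pos": [0,0,0],"yaw": 0}])

```text
t: 6.7
tcp_pos: [0.4426, 0.022, 0.0949]
tool_rot: [-0.012, 1.0, -0.002, 0.001]
force: [0.8, -0.9, -4.7]
finger_gap: 0.259
```

```bash
python3 - <<'E'
from h import *
s=manip.sense();print(s['t'],s['tcp_pos'],s['tool_rot'],s['force'],s['ft_torque'],s['finger_gap'])
E
```

```text
6.7 [0.44261109 0.02197449 0.09493798] [-1.21481424e-02  9.99923709e-01 -2.09899761e-03  7.70308054e-04] [ 0.84153801 -0.89468831 -4.69373346] [-0.0052474   0.12408112 -0.02572619] 0.25914752900303806
```

>>> send_rows(commands=[{"delta_pos": [0,2.7,0],"yaw": 0},{"delta_pos": [0,2.7,0],"yaw": 0},{"delta_pos": [0,0,-2.5],"yaw": 0},{"delta_pos": [0,0,-2.5],"yaw": 0},{"delta_pos": [0,0,-1.0],"yaw": 0},{"delta_pos": [0,0,0],"yaw": 0},{"delta_pos": [0,0,0],"yaw": 0}])

```text
t: 7.58
tcp_pos: [0.4498, 0.0707, 0.0356]
tool_rot: [-0.007, 1.0, -0.003, 0.006]
force: [0.5, 0.2, -4.5]
finger_gap: 0.263
```

```bash
python3 - <<'E'
from h import *
s=manip.sense();print(s['t'],s['tcp_pos'],s['tool_rot'],s['force'],s['ft_torque'],s['finger_gap'])
a,_=snap('scene','s3');b,_=snap('side','d3')
A=cv2.resize(a[190:410,216:464],(590,523),interpolation=cv2.INTER_CUBIC)
cv2.imwrite('pics/c3.png',A)
E
```

```text
7.575 [0.44976103 0.07066093 0.03561121] [-0.00666764  0.999955   -0.00303939  0.00602512] [ 0.49236417  0.19530109 -4.5160217 ] [-0.01279446  0.14610221 -0.08000766] 0.26293128569859237
```

View pics/c3.png

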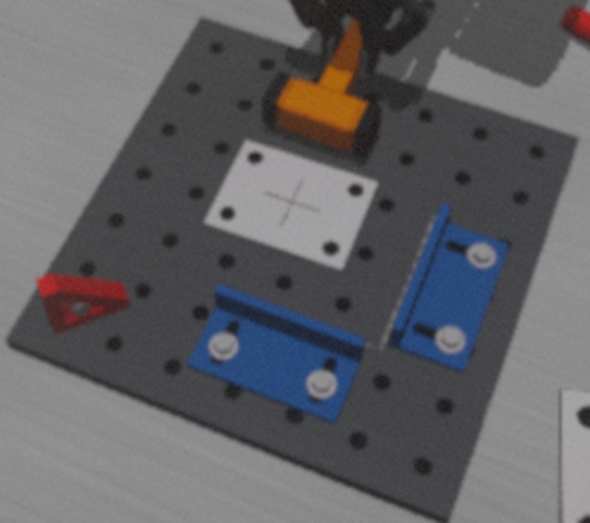

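The mallet head is just short of the plate's near edge and roughly centred on it (crop head (320,105), plate cross (293,203)). It is still about 9 mm high, with a small yaw and tilt offset, so I will correct that and re-read.

>>> send_rows(commands=[{"delta_pos": [0,0.2,-0.4],"yaw": 0.011},{"delta_pos": [0,0.2,-0.3],"yaw": 0.005},{"delta_pos": [0,0,0],"yaw": 0},{"delta_pos": [0,0,0],"yaw": 0}])

```text
t: 8.18
tcp_pos: [0.4504, 0.0753, 0.0294]
tool_rot: [-0.016, 1.0, -0.003, 0.007]
force: [0.2, -0.5, -5.3]
finger_gap: 0.259
```

```bash
cat > st.py <<'E'
from h import *
np.set_printoptions(precision=4,suppress=True)
s=manip.sense();print(s['t'],s['tcp_pos'],'rotvec err',(R.from_quat(s['tool_rot'])*R.from_quat([0,1,0,0]).inv()).as_rotvec(),'F',s['force'],'T',s['ft_torque'],s['finger_gap'])
E
python3 st.py
```

```text
8.175 [0.4504 0.0753 0.0294] rotvec err [-0.0062 -0.0147  0.0313] F [ 0.1816 -0.4966 -5.3112] T [ 0.0455  0.1701 -0.0006] 0.2590918794522871
```

>>> send_rows(commands=[{"delta_pos": [0,0,-0.35],"yaw": -0.006},{"delta_pos": [0,0,0],"yaw": 0},{"delta_pos": [0,0,0],"yaw": 0}])

```text
t: 8.55
tcp_pos: [0.4503, 0.0753, 0.0256]
tool_rot: [-0.012, 1.0, -0.003, 0.007]
force: [0.6, -0.7, -4.4]
finger_gap: 0.257
```

```bash
python3 st.py
```

```text
8.55 [0.4503 0.0753 0.0256] rotvec err [-0.0062 -0.0146  0.025 ] F [ 0.6192 -0.6605 -4.3933] T [-0.0157  0.1385 -0.0301] 0.25665541700281186
```

>>> send_rows(commands=[{"delta_pos": [0.5,0.01,0],"yaw": 0},{"delta_pos": [0.5,0.01,0],"yaw": 0},{"delta_pos": [0.5,0.01,0],"yaw": 0},{"delta_pos": [0.5,0.01,0],"yaw": 0},{"delta_pos": [0.5,0.01,0],"yaw": 0},{"delta_pos": [0.5,0.01,0],"yaw": 0}])

```text
t: 9.3
tcp_pos: [0.466, 0.0764, 0.0258]
tool_rot: [-0.013, 1.0, -0.003, -0.009]
force: [-11.0, -4.0, 9.7]
finger_gap: 0.258
```

```bash
python3 st.py
```

```text
9.3 [0.466  0.0764 0.0258] rotvec err [-0.0051  0.0181  0.0264] F [-10.9638  -3.963    9.7379] T [-0.4308  0.9316 -0.1168] 0.25822788319523343
```

The head has dug into the deck, with Fz up 14 N and the tool pitched 33 mrad. I will back off and lift.

>>> send_rows(commands=[{"delta_pos": [-0.3,0,0.4],"yaw": 0},{"delta_pos": [-0.2,0,0],"yaw": 0},{"delta_pos": [0,0,0],"yaw": 0},{"delta_pos": [0,0,0],"yaw": 0}])

```text
t: 9.8
tcp_pos: [0.4634, 0.0762, 0.0302]
tool_rot: [-0.013, 1.0, -0.003, -0.006]
force: [-0.3, 0.1, -5.2]
finger_gap: 0.258
```

```bash
python3 st.py
```

```text
9.8 [0.4634 0.0762 0.0302] rotvec err [-0.0054  0.0128  0.0257] F [-0.3228  0.0585 -5.2244] T [0.0486 0.0343 0.0138] 0.2577642241930771
```

```bash
cat > comp.py <<'E'
from h import *
import sys
n=sys.argv[1]
a,s=snap('scene',n+'s');b,_=snap('side',n+'d');w,s2=snap('wrist',n+'w')
np.save(n+'.npy',np.r_[s2['tcp_pos'],s2['tool_rot']])
o=np.zeros((600,800,3),np.uint8)
o[:300,:400]=cv2.resize(a[200:350,240:440],(400,300),interpolation=cv2.INTER_CUBIC)
o[:300,400:]=cv2.resize(b[175:295,240:400],(400,300),interpolation=cv2.INTER_CUBIC)
o[300:,:400]=cv2.resize(w,(400,300))
o[300:,400:]=cv2.resize(w[200:440,160:480],(400,300))
cv2.imwrite('pics/'+n+'.png',o)
E
python3 comp.py k1
```

```text
(no output)
```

View pics/k1.png

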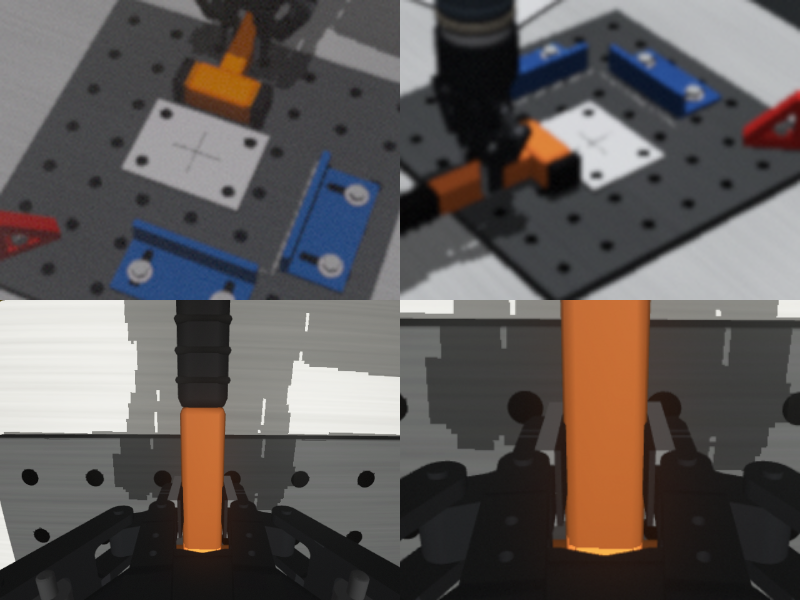

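The plate is essentially unmoved (about 1 px), and the head is just behind its near edge. Push resistance pitched the wrist head-down until it caught on the deck. I will continue about 3 mm clear of the deck and monitor in short bursts.

>>> send_rows(commands=[{"delta_pos": [0,0,-0.05],"yaw": 0},{"delta_pos": [0.5,0.01,0],"yaw": 0},{"delta_pos": [0.5,0.01,0],"yaw": 0}])

```text
t: 10.32
tcp_pos: [0.4684, 0.0767, 0.0292]
tool_rot: [-0.013, 1.0, -0.002, -0.012]
force: [-7.9, -0.8, 0.4]
finger_gap: 0.259
```

```bash
python3 st.py
```

```text
10.325 [0.4684 0.0767 0.0292] rotvec err [-0.0047  0.0247  0.0258] F [-7.9242 -0.7629  0.3776] T [-0.1736  1.022  -0.1375] 0.2590870810626632
```

>>> send_rows(commands=[{"delta_pos": [0.5,0.01,0.1],"yaw": 0},{"delta_pos": [0.5,0.01,0.1],"yaw": 0}])

```text
t: 10.58
tcp_pos: [0.4711, 0.0773, 0.0308]
tool_rot: [-0.013, 1.0, -0.002, -0.021]
force: [-5.3, -0.9, -2.2]
finger_gap: 0.263
```

```bash
python3 st.py
```

```text
10.575 [0.4711 0.0773 0.0308] rotvec err [-0.0038  0.0411  0.0253] F [-5.3172 -0.8772 -2.2359] T [-0.2589  0.7716 -0.1166] 0.26258792652659635
```

>>> send_rows(commands=[{"delta_pos": [1.5,0.03,0.12],"yaw": 0},{"delta_pos": [1.5,0.03,0.12],"yaw": 0}])

```text
t: 10.82
tcp_pos: [0.4925, 0.0784, 0.0325]
tool_rot: [-0.013, 0.999, -0.001, -0.03]
force: [-3.7, 0.0, -4.9]
finger_gap: 0.26
```

```bash
python3 st.py
```

```text
10.825 [0.4925 0.0784 0.0325] rotvec err [-0.0028  0.0604  0.0257] F [-3.7477  0.021  -4.8975] T [-0.0953  0.5994 -0.0126] 0.2601102067599244
```

>>> send_rows(commands=[{"delta_pos": [1.5,0.03,0.12],"yaw": 0},{"delta_pos": [1.3,0.03,0.12],"yaw": 0}])

```text
t: 11.08
tcp_pos: [0.5191, 0.0793, 0.0341]
tool_rot: [-0.013, 0.999, -0.001, -0.033]
force: [-3.0, 0.2, -7.4]
finger_gap: 0.259
```

```bash
python3 st.py
```

```text
11.075 [0.5191 0.0793 0.0341] rotvec err [-0.0024  0.0668  0.0259] F [-3.0281  0.1702 -7.4455] T [-0.0408  0.582  -0.024 ] 0.25904232721421366
```

>>> send_rows(commands=[{"delta_pos": [0.5,0.01,0],"yaw": 0},{"delta_pos": [0.5,0.01,0.05],"yaw": 0}])

```text
t: 11.32
tcp_pos: [0.5243, 0.0794, 0.0346]
tool_rot: [-0.013, 0.999, -0.001, -0.04]
force: [-14.6, -2.9, 7.0]
finger_gap: 0.259
```

```bash
python3 st.py
```

```text
11.325 [0.5243 0.0794 0.0346] rotvec err [-0.0027  0.0803  0.0265] F [-14.5978  -2.948    6.9765] T [-0.4936  2.0573 -0.1073] 0.2594228141843841
```

>>> send_rows(commands=[{"delta_pos": [-0.4,0,0.2],"yaw": 0},{"delta_pos": [-0.6,0,0],"yaw": 0},{"delta_pos": [-0.6,0,0],"yaw": 0}])

```text
t: 11.7
tcp_pos: [0.5126, 0.0791, 0.0374]
tool_rot: [-0.013, 0.999, -0.002, -0.035]
force: [0.3, -0.4, -4.9]
finger_gap: 0.258
```

```bash
python3 st.py; python3 comp.py k2
```

```text
11.7 [0.5126 0.0791 0.0374] rotvec err [-0.0031  0.0694  0.0261] F [ 0.3434 -0.3502 -4.8902] T [-0.0122  0.0581 -0.0014] 0.2577822633857847
```

View pics/k2.png

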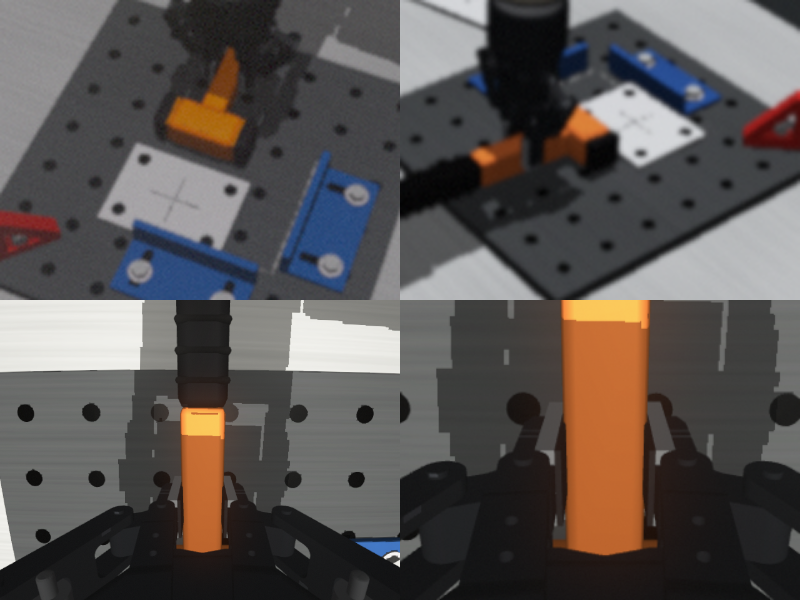

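The plate is now tucked close to the far stop (composite near corners (138,143) and (250,183)). I will check numerically whether the stop shifted and where the plate's near edge is.

```bash
cat > chk.py <<'E'
from h import *
import sys
np.set_printoptions(precision=4,suppress=True)
th=.0245;c=np.array([.6113,.1009]);Q=np.array([[np.cos(th),np.sin(th)],[-np.sin(th),np.cos(th)]])
a=cv2.imread('pics/s1.png');b=cv2.imread(f'pics/{sys.argv[1]}.png')
for n,(x0,y0,x1,y1) in {'far':(295,308,370,366),'side':(378,272,435,348)}.items():
    A,B=[cv2.cvtColor(i[y0:y1,x0:x1],cv2.COLOR_BGR2GRAY).astype(np.float32) for i in (a,b)]
    m=[]
    for i in (a,b):
        h=cv2.cvtColor(i[y0-5:y1+5,x0-5:x1+5],cv2.COLOR_BGR2HSV);k=((h[...,0]>100)&(h[...,0]<125)&(h[...,1]>130));yy,xx=np.nonzero(k);m.append((k.sum(),xx.mean(),yy.mean()))
    print(n,m)
g=cv2.cvtColor(b,cv2.COLOR_BGR2GRAY);h=cv2.cvtColor(b,cv2.COLOR_BGR2HSV)
m=((g>120)&(h[...,1]<60)).astype(np.uint8);m=cv2.morphologyEx(m,cv2.MORPH_CLOSE,np.ones((7,7)))
_,l,st,ce=cv2.connectedComponentsWithStats(m)
for i in range(1,len(st)):
    if 500<st[i][4]<6000 and 270<ce[i][0]<400 and 230<ce[i][1]<340:
        k=max(cv2.findContours((l==i).astype(np.uint8),cv2.RETR_EXTERNAL,cv2.CHAIN_APPROX_NONE)[0],key=cv2.contourArea)
        p=cv2.approxPolyDP(cv2.convexHull(k),5,True).reshape(-1,2);P=px2w('scene',p,.022)
        print(p.tolist(),'\n',(P[:,:2]-c)@Q.T)
E
python3 chk.py k1s; python3 chk.py k2s
```

```text
far [(np.int64(1816), np.float64(42.768722466960355), np.float64(36.202643171806166)), (np.int64(1796), np.float64(42.52895322939867), np.float64(36.22550111358574))]
side [(np.int64(1528), np.float64(30.416230366492147), np.float64(45.65248691099477)), (np.int64(1528), np.float64(30.5032722513089), np.float64(45.590314136125656))]
[[319, 250], [373, 268], [357, 304], [301, 283]] 
 [[-0.0592 -0.081 ]
 [-0.0601  0.035 ]
 [ 0.0279  0.0349]
 [ 0.0264 -0.0818]]
far [(np.int64(1816), np.float64(42.768722466960355), np.float64(36.202643171806166)), (np.int64(1705), np.float64(42.55542521994135), np.float64(37.06158357771261))]
side [(np.int64(1528), np.float64(30.416230366492147), np.float64(45.65248691099477)), (np.int64(1523), np.float64(30.453053184504267), np.float64(45.642810242941565))]
[[308, 272], [364, 292], [349, 324], [289, 308]] 
 [[-0.0021 -0.0797]
 [-0.0018  0.0379]
 [ 0.0726  0.0365]
 [ 0.0851 -0.0795]]
```

```bash
cat > shift.py <<'E'
from h import *
import sys
a=cv2.imread('pics/s1.png',0)
for k in sys.argv[1:]:
    b=cv2.imread(f'pics/{k}.png',0)
    for n,(x0,y0,x1,y1) in {'far foot':(298,328,368,366),'side foot':(390,284,434,346),'deckcorner':(380,370,420,412),'magnet':(228,300,275,330)}.items():
        M=np.eye(2,3,dtype=np.float32)
        cv2.findTransformECC(a[y0:y1,x0:x1],b[y0:y1,x0:x1],M,cv2.MOTION_TRANSLATION,(3,100,1e-5),None,3)
        print(k,n,M[:,2].round(2))
E
python3 shift.py k1s k2s
```

```text
k1s far foot [0.01 0.  ]
k1s side foot [0.01 0.01]
k1s deckcorner [-0.01 -0.  ]
k1s magnet [-0.01  0.01]
k2s far foot [-0.01  0.  ]
k2s side foot [-0.01  0.01]
k2s deckcorner [0.03 0.03]
k2s magnet [-0.02  0.03]
```

```bash
python3 - <<'E'
from h import *
th=.0245;c=np.array([.6113,.1009]);Q=np.array([[np.cos(th),np.sin(th)],[-np.sin(th),np.cos(th)]])
f=lambda p:np.array(p)/2.75+[216,195]-0.3
print(((px2w('scene',f([(62,372),(148,335)]),.016)[:,:2]-c)@Q.T).round(3),((px2w('scene',f([(45,308),(60,300)]),.081)[:,:2]-c)@Q.T).round(3))
E
```

```text
[[ 0.16  -0.148]
 [ 0.113 -0.107]] [[ 0.15  -0.155]
 [ 0.141 -0.149]]
```

>>> send_rows(commands=[{"delta_pos": [-1,0,1.5],"yaw": 0},{"delta_pos": [-1,-1,2],"yaw": 0},{"delta_pos": [0,-4,0.5],"yaw": 0},{"delta_pos": [0,-4,0],"yaw": 0},{"delta_pos": [0,-3,0],"yaw": 0},{"delta_pos": [0,0,0],"yaw": 0},{"delta_pos": [0,0,0],"yaw": 0}])

```text
t: 12.72
tcp_pos: [0.4894, -0.0429, 0.0841]
tool_rot: [-0.014, 0.999, -0.002, -0.033]
force: [-0.7, 0.8, -6.2]
finger_gap: 0.258
```

```bash
python3 st.py
```

```text
12.725 [ 0.4894 -0.0429  0.0841] rotvec err [-0.0043  0.0667  0.0282] F [-0.6724  0.765  -6.1669] T [-0.0181 -0.0013 -0.011 ] 0.2582864769158124
```

>>> send_rows(commands=[{"delta_pos": [3,0,0],"yaw": -0.004},{"delta_pos": [4,0,0],"yaw": 0},{"delta_pos": [2.4,0,-2],"yaw": 0},{"delta_pos": [0,0,-2],"yaw": 0},{"delta_pos": [0,0,0],"yaw": 0},{"delta_pos": [0,0,-0.4],"yaw": 0}])

```text
t: 13.48
tcp_pos: [0.5831, -0.035, 0.0408]
tool_rot: [-0.016, 0.999, -0.001, -0.035]
force: [-0.9, 0.9, -4.9]
finger_gap: 0.254
```

```bash
python3 st.py
```

```text
13.475 [ 0.5831 -0.035   0.0408] rotvec err [-0.0023  0.0699  0.0322] F [-0.8587  0.9455 -4.8934] T [-0.0735  0.0011 -0.0617] 0.2543022668581735
```

>>> send_rows(commands=[{"delta_pos": [0.8,-0.5,-0.2],"yaw": -0.008},{"delta_pos": [0,0,-0.4],"yaw": 0},{"delta_pos": [0,0,-0.4],"yaw": 0},{"delta_pos": [0,0,-0.4],"yaw": 0}])

```text
t: 13.98
tcp_pos: [0.5914, -0.0404, 0.0289]
tool_rot: [-0.012, 0.999, -0.001, -0.034]
force: [-6.5, -0.4, 7.1]
finger_gap: 0.258
```

```bash
python3 st.py
```

```text
13.975 [ 0.5914 -0.0404  0.0289] rotvec err [-0.0026  0.0687  0.0237] F [-6.4981 -0.3995  7.0629] T [ 0.1088  0.6421 -0.0088] 0.25829606556164164
```

>>> send_rows(commands=[{"delta_pos": [-0.6,0,-0.2],"yaw": 0},{"delta_pos": [-0.6,0,-0.3],"yaw": 0},{"delta_pos": [-0.6,0,-0.3],"yaw": 0}])

```text
t: 14.35
tcp_pos: [0.586, -0.0418, 0.0258]
tool_rot: [-0.01, 1.0, -0.003, -0.019]
force: [6.6, 2.9, 4.8]
finger_gap: 0.257
```

```bash
python3 st.py
```

```text
14.35 [ 0.586  -0.0418  0.0258] rotvec err [-0.0064  0.0371  0.0205] F [6.6255 2.8717 4.8044] T [ 0.8966 -1.7898 -0.0212] 0.2566800615853655
```

>>> send_rows(commands=[{"delta_pos": [-0.6,0,-0.2],"yaw": 0},{"delta_pos": [-0.6,0,-0.2],"yaw": 0},{"delta_pos": [-0.5,0,-0.1],"yaw": 0}])

```text
t: 14.72
tcp_pos: [0.5791, -0.043, 0.0251]
tool_rot: [-0.008, 1.0, -0.005, -0.006]
force: [3.2, 0.3, 0.7]
finger_gap: 0.256
```

```bash
python3 st.py
```

```text
14.725 [ 0.5791 -0.043   0.0251] rotvec err [-0.0095  0.0118  0.0164] F [3.2137 0.3403 0.7375] T [ 0.2788 -0.8527 -0.1053] 0.2558117720503954
```

>>> send_rows(commands=[{"delta_pos": [0,0,0.35],"yaw": 0.005},{"delta_pos": [1.2,0,0],"yaw": 0.005},{"delta_pos": [0,0,0],"yaw": 0.0}])

```text
t: 15.1
tcp_pos: [0.5855, -0.0422, 0.026]
tool_rot: [-0.014, 1.0, -0.004, -0.013]
force: [2.9, -0.2, -2.2]
finger_gap: 0.261
```

```bash
python3 st.py
```

```text
15.1 [ 0.5855 -0.0422  0.026 ] rotvec err [-0.0074  0.0259  0.0285] F [ 2.929  -0.1656 -2.2343] T [ 0.1332 -0.4966 -0.1281] 0.2609121839266961
```

>>> send_rows(commands=[{"delta_pos": [0,0,0.4],"yaw": 0},{"delta_pos": [0,0,0],"yaw": 0},{"delta_pos": [0,0,0],"yaw": 0}])

```text
t: 15.48
tcp_pos: [0.5831, -0.0417, 0.0289]
tool_rot: [-0.015, 1.0, -0.003, -0.016]
force: [0.8, -0.6, -5.8]
finger_gap: 0.258
```

```bash
python3 st.py
```

```text
15.475 [ 0.5831 -0.0417  0.0289] rotvec err [-0.0063  0.032   0.0293] F [ 0.7982 -0.6054 -5.7787] T [ 0.0177  0.0526 -0.0138] 0.25764102737132627
```

>>> send_rows(commands=[{"delta_pos": [0.8,0.5,0],"yaw": -0.003},{"delta_pos": [0,0.5,0],"yaw": 0},{"delta_pos": [0,0,0],"yaw": 0}])

```text
t: 15.85
tcp_pos: [0.5913, -0.0307, 0.0287]
tool_rot: [-0.013, 1.0, -0.003, -0.016]
force: [-0.8, 0.5, -4.5]
finger_gap: 0.26
```

```bash
python3 st.py
```

```text
15.85 [ 0.5913 -0.0307  0.0287] rotvec err [-0.0059  0.0329  0.0263] F [-0.831   0.4663 -4.5496] T [0.0006 0.0494 0.0354] 0.26006544517831115
```

>>> send_rows(commands=[{"delta_pos": [-0.02,1.2,0.05],"yaw": 0},{"delta_pos": [-0.02,1.2,0.05],"yaw": 0.002}])

```text
t: 16.1
tcp_pos: [0.5909, -0.0075, 0.0294]
tool_rot: [-0.013, 1.0, -0.004, -0.017]
force: [0.1, -1.3, -6.5]
finger_gap: 0.261
```

```bash
python3 st.py
```

```text
16.1 [ 0.5909 -0.0075  0.0294] rotvec err [-0.0078  0.0331  0.027 ] F [ 0.1028 -1.3    -6.4912] T [-0.5622  0.1527 -0.1474] 0.26113731878200824
```

>>> send_rows(commands=[{"delta_pos": [-0.03,1.0,0.05],"yaw": 0.002},{"delta_pos": [-0.03,1.0,0.05],"yaw": 0.002}])

```text
t: 16.35
tcp_pos: [0.59, 0.0139, 0.0303]
tool_rot: [-0.016, 1.0, -0.004, -0.017]
force: [0.1, -2.0, -6.4]
finger_gap: 0.259
```

```bash
python3 st.py;  python3 comp.py k3; python3 chk.py k3s; python3 shift.py k3s
```

```text
16.35 [0.59   0.0139 0.0303] rotvec err [-0.0082  0.0336  0.0315] F [ 0.1184 -1.994  -6.3898] T [-0.5584  0.1744 -0.1357] 0.25867211493359843
far [(np.int64(1816), np.float64(42.768722466960355), np.float64(36.202643171806166)), (np.int64(1677), np.float64(42.11926058437686), np.float64(37.01371496720334))]
side [(np.int64(1528), np.float64(30.416230366492147), np.float64(45.65248691099477)), (np.int64(1512), np.float64(30.529761904761905), np.float64(45.47883597883598))]
[[327, 283], [385, 298], [370, 336], [313, 310]] 
 [[ 0.0069 -0.0353]
 [-0.0047  0.0793]
 [ 0.0804  0.0803]
 [ 0.0716 -0.0363]]
k3s far foot [-0.01  0.06]
k3s side foot [-0.    0.01]
k3s deckcorner [0.02 0.02]
k3s magnet [ 0.01 -0.03]
```

View pics/k3.png

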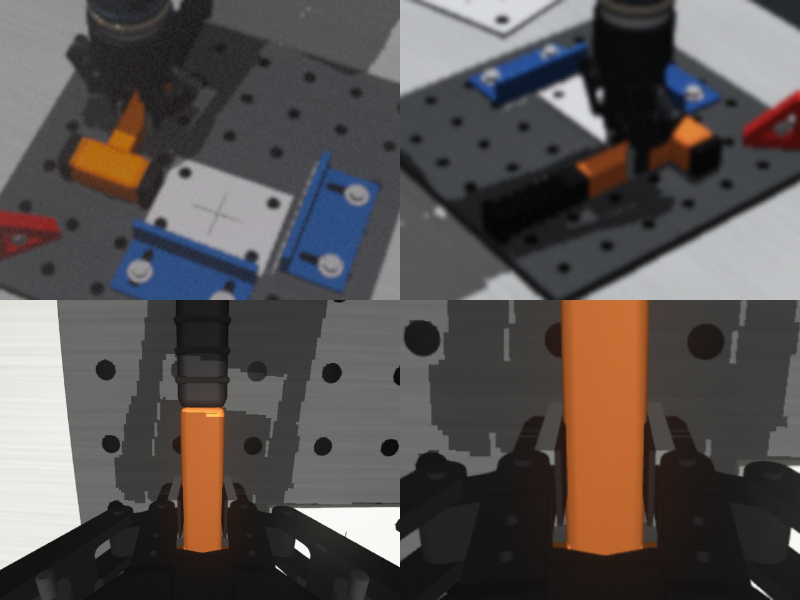

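The plate is sliding well along the far stop, with its +y edge about 15-18 mm from the side face. I will approach with smaller steps.

>>> send_rows(commands=[{"delta_pos": [-0.02,0.8,0.05],"yaw": -0.003},{"delta_pos": [0,0.2,0],"yaw": 0}])

```text
t: 16.75
tcp_pos: [0.5899, 0.0241, 0.0312]
tool_rot: [-0.015, 1.0, -0.004, -0.017]
force: [-0.3, -3.2, -5.5]
finger_gap: 0.26
```

```bash
python3 st.py
```

```text
16.75 [0.5899 0.0241 0.0312] rotvec err [-0.0085  0.0333  0.0291] F [-0.2582 -3.1527 -5.4977] T [-0.69    0.1852 -0.1529] 0.2596171128447135
```

>>> send_rows(commands=[{"delta_pos": [0,0.2,0],"yaw": 0}])

```text
t: 16.88
tcp_pos: [0.59, 0.0258, 0.0313]
tool_rot: [-0.014, 1.0, -0.005, -0.017]
force: [0.8, -3.7, -5.8]
finger_gap: 0.26
```

```bash
python3 st.py
```

```text
16.875 [0.59   0.0258 0.0313] rotvec err [-0.009   0.033   0.0289] F [ 0.7983 -3.6599 -5.8424] T [-0.5847  0.072  -0.1824] 0.2601059831199984
```

>>> send_rows(commands=[{"delta_pos": [0,0.2,0],"yaw": 0}])

```text
t: 17.0
tcp_pos: [0.5899, 0.0265, 0.0314]
tool_rot: [-0.014, 1.0, -0.005, -0.017]
force: [-1.3, -9.2, -4.6]
finger_gap: 0.259
```

```bash
python3 st.py
```

```text
17.0 [0.5899 0.0265 0.0314] rotvec err [-0.011   0.0335  0.0289] F [-1.3257 -9.2343 -4.6351] T [-1.737   0.3714 -0.4864] 0.25942752767263544
```

>>> send_rows(commands=[{"delta_pos": [0,0.15,0],"yaw": 0}])

```text
t: 17.12
tcp_pos: [0.5899, 0.0265, 0.0315]
tool_rot: [-0.014, 1.0, -0.006, -0.017]
force: [-0.4, -8.2, -5.0]
finger_gap: 0.26
```

```bash
python3 st.py
```

```text
17.125 [0.5899 0.0265 0.0315] rotvec err [-0.0129  0.0338  0.0283] F [-0.3863 -8.1962 -5.0117] T [-1.363   0.244  -0.3245] 0.2603127598364568
```

>>> send_rows(commands=[{"delta_pos": [0,0.15,0],"yaw": 0}])

```text
t: 17.25
tcp_pos: [0.5899, 0.0265, 0.0316]
tool_rot: [-0.014, 1.0, -0.007, -0.017]
force: [-0.4, -6.9, -5.1]
finger_gap: 0.262
```

```bash
python3 st.py; python3 - <<'E'
from h import *
snap('scene','k4s')
E
python3 chk.py k4s; python3 shift.py k4s
```

```text
17.25 [0.5899 0.0265 0.0316] rotvec err [-0.0146  0.0341  0.0277] F [-0.3966 -6.8993 -5.0772] T [-1.2624  0.2562 -0.2644] 0.2623499005396724
far [(np.int64(1816), np.float64(42.768722466960355), np.float64(36.202643171806166)), (np.int64(1671), np.float64(41.9245960502693), np.float64(36.97725912627169))]
side [(np.int64(1528), np.float64(30.416230366492147), np.float64(45.65248691099477)), (np.int64(1488), np.float64(30.635080645161292), np.float64(45.49596774193548))]
[[331, 286], [343, 283], [391, 300], [377, 339], [319, 313]] 
 [[ 0.0102 -0.0255]
 [-0.005  -0.0067]
 [-0.005   0.0912]
 [ 0.0812  0.094 ]
 [ 0.073  -0.0234]]
k4s far foot [-0.1   0.26]
k4s side foot [0.04 0.01]
k4s deckcorner [0.01 0.03]
k4s magnet [-0.01  0.01]
```

The side stop is contacted at TCP y = 0.0265: force jumped from 3.6 to 9.2 N, so roughly 6 N on the stop, and the side foot has not shifted. I will hold lightly and recheck the far stop with tighter windows.

>>> send_rows(commands=[{"delta_pos": [0,0.08,0],"yaw": 0},{"delta_pos": [0,0.08,0],"yaw": 0},{"delta_pos": [0,0.08,0],"yaw": 0},{"delta_pos": [0,0.08,0],"yaw": 0},{"delta_pos": [0,0.08,0],"yaw": 0},{"delta_pos": [0,0.08,0],"yaw": 0}])

```text
t: 18.05
tcp_pos: [0.5898, 0.0266, 0.0319]
tool_rot: [-0.013, 1.0, -0.01, -0.018]
force: [-1.2, -5.4, -5.1]
finger_gap: 0.261
```

```bash
python3 st.py; cat > shift2.py <<'E'
from h import *
import sys
a=cv2.imread('pics/s1.png',0)
for k in sys.argv[1:]:
    b=cv2.imread(f'pics/{k}.png',0)
    for n,(x0,y0,x1,y1) in {'far low':(292,336,366,372),'bolt1':(300,326,321,345),'bolt2':(341,341,362,361),'side right':(400,284,436,350)}.items():
        M=np.eye(2,3,dtype=np.float32)
        cc,_=cv2.findTransformECC(a[y0:y1,x0:x1],b[y0:y1,x0:x1],M,cv2.MOTION_TRANSLATION,(3,100,1e-5),None,3)
        print(k,n,M[:,2].round(2),round(cc,4))
E
python3 shift2.py k2s k3s k4s
```

```text
18.05 [0.5898 0.0266 0.0319] rotvec err [-0.0198  0.0351  0.0252] F [-1.1553 -5.3518 -5.0788] T [-1.058   0.1839 -0.222 ] 0.26064766274664963
k2s far low [-0.03  0.03] 0.9981
k2s bolt1 [0.03 0.02] 0.9993
k2s bolt2 [-0.01 -0.01] 0.9992
k2s side right [ 0.02 -0.01] 0.999
k3s far low [-0.01  0.03] 0.9978
k3s bolt1 [0.02 0.01] 0.9994
k3s bolt2 [-0.02 -0.01] 0.9995
k3s side right [0.02 0.01] 0.999
k4s far low [-0.01  0.01] 0.9976
k4s bolt1 [0.03 0.02] 0.9994
k4s bolt2 [-0.01 -0.02] 0.9992
k4s side right [0.03 0.03] 0.999
```

>>> send_rows(commands=[{"delta_pos": [0,-0.5,0],"yaw": 0},{"delta_pos": [0,-1,0.5],"yaw": 0},{"delta_pos": [0,0,2.5],"yaw": 0},{"delta_pos": [-2,0,2],"yaw": 0},{"delta_pos": [-4,0.5,0],"yaw": 0},{"delta_pos": [-2.5,4,0],"yaw": 0},{"delta_pos": [0,4,0],"yaw": 0},{"delta_pos": [0,2,0],"yaw": 0},{"delta_pos": [0,0,0],"yaw": 0}])

```text
t: 19.18
tcp_pos: [0.5046, 0.1181, 0.087]
tool_rot: [-0.011, 1.0, -0.008, -0.014]
force: [0.3, -1.1, -4.6]
finger_gap: 0.261
```

```bash
python3 st.py
```

```text
19.175 [0.5046 0.1181 0.087 ] rotvec err [-0.0153  0.0271  0.0223] F [ 0.2517 -1.0624 -4.6003] T [-0.0382  0.0772 -0.0211] 0.26053706020271683
```

>>> send_rows(commands=[{"delta_pos": [0,0.9,-1],"yaw": 0.002},{"delta_pos": [0,0,-2],"yaw": 0},{"delta_pos": [0,0,-2],"yaw": 0},{"delta_pos": [0,0,-0.3],"yaw": 0},{"delta_pos": [0,0,0],"yaw": 0}])

```text
t: 19.8
tcp_pos: [0.5066, 0.1259, 0.032]
tool_rot: [-0.01, 1.0, -0.007, -0.012]
force: [0.6, 0.0, -4.2]
finger_gap: 0.258
```

```bash
python3 st.py; python3 - <<'E'
from h import *
snap('scene','k5s')
E
python3 chk.py k5s; python3 shift2.py k5s
```

```text
19.8 [0.5066 0.1259 0.032 ] rotvec err [-0.0146  0.0242  0.0207] F [ 0.5645  0.034  -4.23  ] T [0.016  0.0458 0.0112] 0.2579334974100193
far [(np.int64(1816), np.float64(42.768722466960355), np.float64(36.202643171806166)), (np.int64(1692), np.float64(41.80910165484634), np.float64(36.83806146572104))]
side [(np.int64(1528), np.float64(30.416230366492147), np.float64(45.65248691099477)), (np.int64(1492), np.float64(30.675603217158177), np.float64(45.44973190348526))]
[[334, 281], [390, 300], [376, 339], [319, 313]] 
 [[-0.0025 -0.0245]
 [-0.0042  0.0894]
 [ 0.0819  0.0923]
 [ 0.073  -0.0234]]
k5s far low [-0.01  0.01] 0.9972
k5s bolt1 [0.03 0.02] 0.9992
k5s bolt2 [-0.03  0.02] 0.9992
k5s side right [0.01 0.02] 0.9989
```

>>> send_rows(commands=[{"delta_pos": [0.6,0.01,0],"yaw": 0.003},{"delta_pos": [0.6,0.01,0],"yaw": 0},{"delta_pos": [0.2,0,0],"yaw": 0}])

```text
t: 20.23
tcp_pos: [0.5231, 0.126, 0.0338]
tool_rot: [-0.012, 1.0, -0.007, -0.01]
force: [-0.7, 0.4, -5.5]
finger_gap: 0.258
```

```bash
python3 st.py
```

```text
20.225 [0.5231 0.126  0.0338] rotvec err [-0.0145  0.0202  0.0237] F [-0.662   0.4272 -5.518 ] T [ 0.0128  0.168  -0.0198] 0.25806239528342856
```

>>> send_rows(commands=[{"delta_pos": [0.3,0,0.03],"yaw": 0}])

```text
t: 20.35
tcp_pos: [0.5263, 0.126, 0.0343]
tool_rot: [-0.012, 1.0, -0.007, -0.01]
force: [0.1, -0.1, -5.0]
finger_gap: 0.257
```

```bash
python3 st.py
```

```text
20.35 [0.5263 0.126  0.0343] rotvec err [-0.0145  0.0201  0.0237] F [ 0.1485 -0.0773 -5.0024] T [ 0.0294  0.1025 -0.0303] 0.2565773042150425
```

>>> send_rows(commands=[{"delta_pos": [-0.6,0,0],"yaw": 0},{"delta_pos": [-0.6,0,0],"yaw": 0},{"delta_pos": [0,0,-0.25],"yaw": 0},{"delta_pos": [0,0,-0.25],"yaw": 0},{"delta_pos": [0,0,0],"yaw": 0}])

```text
t: 20.98
tcp_pos: [0.5126, 0.1262, 0.0289]
tool_rot: [-0.012, 1.0, -0.007, -0.011]
force: [-0.5, -0.0, -5.3]
finger_gap: 0.261
```

```bash
python3 st.py
```

```text
20.975 [0.5126 0.1262 0.0289] rotvec err [-0.0145  0.0213  0.024 ] F [-0.4821 -0.031  -5.2842] T [0.0161 0.1058 0.0673] 0.2607915107969171
```

>>> send_rows(commands=[{"delta_pos": [0.4,0.01,-0.03],"yaw": 0},{"delta_pos": [0.4,0.01,-0.03],"yaw": 0}])

```text
t: 21.22
tcp_pos: [0.5208, 0.1263, 0.0282]
tool_rot: [-0.012, 1.0, -0.007, -0.011]
force: [-2.0, 0.9, -3.8]
finger_gap: 0.257
```

```bash
python3 st.py
```

```text
21.225 [0.5208 0.1263 0.0282] rotvec err [-0.0146  0.0221  0.0242] F [-2.012   0.8574 -3.7985] T [0.1718 0.5672 0.1868] 0.25670777746621665
```

>>> send_rows(commands=[{"delta_pos": [0.2,0,0],"yaw": 0}])

```text
t: 21.35
tcp_pos: [0.5209, 0.1263, 0.028]
tool_rot: [-0.012, 1.0, -0.007, -0.013]
force: [-6.5, -0.8, -0.8]
finger_gap: 0.255
```

```bash
python3 st.py
```

```text
21.35 [0.5209 0.1263 0.028 ] rotvec err [-0.0148  0.0269  0.0246] F [-6.5132 -0.7658 -0.799 ] T [0.0642 0.881  0.0664] 0.25505200811333584
```

>>> send_rows(commands=[{"delta_pos": [0.2,0,0],"yaw": 0}])

```text
t: 21.48
tcp_pos: [0.521, 0.1263, 0.0279]
tool_rot: [-0.012, 1.0, -0.007, -0.016]
force: [-6.2, 0.1, -2.0]
finger_gap: 0.259
```

```bash
python3 st.py
```

```text
21.475 [0.521  0.1263 0.0279] rotvec err [-0.015   0.0311  0.0248] F [-6.1886  0.1264 -1.9583] T [0.018  0.7629 0.0248] 0.25926589658244886
```

>>> send_rows(commands=[{"delta_pos": [0.25,0,0.08],"yaw": 0}])

```text
t: 21.6
tcp_pos: [0.5211, 0.1263, 0.0285]
tool_rot: [-0.013, 1.0, -0.008, -0.018]
force: [-6.1, -0.7, -3.0]
finger_gap: 0.258
```

```bash
python3 st.py
```

```text
21.6 [0.5211 0.1263 0.0285] rotvec err [-0.0151  0.0365  0.025 ] F [-6.052  -0.7151 -3.0371] T [ 0.0355  0.9172 -0.0113] 0.25788397673055335
```

>>> send_rows(commands=[{"delta_pos": [0.3,0,0.08],"yaw": 0}])

```text
t: 21.72
tcp_pos: [0.5216, 0.1263, 0.029]
tool_rot: [-0.013, 1.0, -0.008, -0.021]
force: [-4.0, 0.1, -4.7]
finger_gap: 0.261
```

```bash
python3 st.py; python3 - <<'E'
from h import *
snap('scene','k6s')
E
python3 shift2.py k6s;python3 chk.py k6s
```

```text
21.725 [0.5216 0.1263 0.029 ] rotvec err [-0.0152  0.0417  0.025 ] F [-4.0069  0.0743 -4.6503] T [0.0427 0.8238 0.0258] 0.2611218015422771
k6s far low [-0.02  0.03] 0.9977
k6s bolt1 [0.01 0.  ] 0.999
k6s bolt2 [-0.01  0.01] 0.9992
k6s side right [0.01 0.01] 0.9989
far [(np.int64(1816), np.float64(42.768722466960355), np.float64(36.202643171806166)), (np.int64(1688), np.float64(41.691943127962084), np.float64(36.87085308056872))]
side [(np.int64(1528), np.float64(30.416230366492147), np.float64(45.65248691099477)), (np.int64(1487), np.float64(30.754539340954942), np.float64(45.48217888365837))]
[[334, 281], [390, 300], [375, 340], [319, 313]] 
 [[-0.0025 -0.0245]
 [-0.0042  0.0894]
 [ 0.0844  0.0913]
 [ 0.073  -0.0234]]
```

>>> send_rows(commands=[{"delta_pos": [0.4,0.01,0.05],"yaw": 0}])

```text
t: 21.9
tcp_pos: [0.5221, 0.1264, 0.0292]
tool_rot: [-0.013, 1.0, -0.008, -0.025]
force: [-9.7, -0.9, 2.2]
finger_gap: 0.259
```

```bash
python3 st.py
```

```text
21.9 [0.5221 0.1264 0.0292] rotvec err [-0.0155  0.0498  0.0251] F [-9.6636 -0.9059  2.1906] T [-0.077   1.4353 -0.0145] 0.2585461069139949
```

>>> send_rows(commands=[{"delta_pos": [0.25,0,0.2],"yaw": 0}])

```text
t: 22.02
tcp_pos: [0.5224, 0.1264, 0.0307]
tool_rot: [-0.013, 1.0, -0.008, -0.027]
force: [-3.9, 1.2, -7.9]
finger_gap: 0.258
```

```bash
python3 st.py
```

```text
22.025 [0.5224 0.1264 0.0307] rotvec err [-0.0155  0.0548  0.0251] F [-3.9263  1.2174 -7.8777] T [-0.0066  0.8189  0.0013] 0.25847038293815366
```

>>> send_rows(commands=[{"delta_pos": [0.35,0,0.1],"yaw": 0}])

```text
t: 22.15
tcp_pos: [0.5224, 0.1265, 0.0311]
tool_rot: [-0.012, 0.999, -0.008, -0.031]
force: [-8.6, -0.1, -3.3]
finger_gap: 0.261
```

```bash
python3 st.py
```

```text
22.15 [0.5224 0.1265 0.0311] rotvec err [-0.0156  0.0626  0.025 ] F [-8.6204 -0.0857 -3.3018] T [-0.0202  1.2938 -0.0063] 0.2613217974872357
```

Fx is 8.6 N with little bearing-down (Fz about -3.3) and zero advance, so this is the stop. I will hold lightly, then check.

>>> send_rows(commands=[{"delta_pos": [0.15,0,0.03],"yaw": 0},{"delta_pos": [0.15,0,0.03],"yaw": 0},{"delta_pos": [0.15,0,0.03],"yaw": 0},{"delta_pos": [0.15,0,0.03],"yaw": 0},{"delta_pos": [0.15,0,0.03],"yaw": 0}])

```text
t: 22.78
tcp_pos: [0.5225, 0.1265, 0.0322]
tool_rot: [-0.012, 0.999, -0.008, -0.039]
force: [-5.7, -0.6, -1.9]
finger_gap: 0.259
```

```bash
python3 st.py; python3 - <<'E'
from h import *
snap('scene','k7s')
E
python3 shift2.py k7s;python3 chk.py k7s
```

```text
22.775 [0.5225 0.1265 0.0322] rotvec err [-0.016   0.0789  0.0246] F [-5.7005 -0.611  -1.9031] T [ 0.0096  0.8479 -0.0452] 0.25881320934405516
k7s far low [-0.02  0.01] 0.9974
k7s bolt1 [0.01 0.01] 0.9994
k7s bolt2 [-0.01 -0.02] 0.9992
k7s side right [0.   0.02] 0.9986
far [(np.int64(1816), np.float64(42.768722466960355), np.float64(36.202643171806166)), (np.int64(1689), np.float64(41.71166370633511), np.float64(36.772646536412076))]
side [(np.int64(1528), np.float64(30.416230366492147), np.float64(45.65248691099477)), (np.int64(1487), np.float64(30.671149966375253), np.float64(45.373907195696034))]
[[334, 281], [390, 300], [376, 340], [319, 313]] 
 [[-0.0025 -0.0245]
 [-0.0042  0.0894]
 [ 0.0837  0.093 ]
 [ 0.073  -0.0234]]
```

>>> send_rows(commands=[{"delta_pos": [-0.5,0,0],"yaw": 0},{"delta_pos": [-1,0,0],"yaw": 0},{"delta_pos": [-1.5,0,1],"yaw": 0},{"delta_pos": [-1,0,4],"yaw": 0},{"delta_pos": [0,0,0],"yaw": 0}])

```text
t: 23.45
tcp_pos: [0.4848, 0.1265, 0.0845]
tool_rot: [-0.012, 0.999, -0.008, -0.034]
force: [0.2, 0.5, -5.5]
finger_gap: 0.259
```

```bash
python3 st.py; python3 - <<'E'
from h import *
a,_=snap('scene','k8s'); b,_=snap('side','k8d')
o=np.zeros((500,800,3),np.uint8)
o[:,:400]=cv2.resize(a[250:375,290:390],(400,500),interpolation=cv2.INTER_CUBIC)
o[:320,400:]=cv2.resize(b[180:260,270:370],(400,320),interpolation=cv2.INTER_CUBIC)
cv2.imwrite('pics/k8.png',o)
E
python3 shift2.py k8s;python3 chk.py k8s
```

```text
23.45 [0.4848 0.1265 0.0845] rotvec err [-0.0156  0.0673  0.024 ] F [ 0.1541  0.5012 -5.4763] T [ 0.0557 -0.0299  0.0205] 0.25906754136602006
k8s far low [-0.01  0.02] 0.9974
k8s bolt1 [0.02 0.  ] 0.9994
k8s bolt2 [-0.   -0.01] 0.9992
k8s side right [0.01 0.  ] 0.9986
far [(np.int64(1816), np.float64(42.768722466960355), np.float64(36.202643171806166)), (np.int64(1702), np.float64(41.73971797884841), np.float64(36.72444183313748))]
side [(np.int64(1528), np.float64(30.416230366492147), np.float64(45.65248691099477)), (np.int64(1491), np.float64(30.651911468812877), np.float64(45.52917505030181))]
[[334, 281], [390, 300], [376, 340], [319, 312]] 
 [[-0.0025 -0.0245]
 [-0.0042  0.0894]
 [ 0.0837  0.093 ]
 [ 0.0711 -0.0242]]
```

View pics/k8.png

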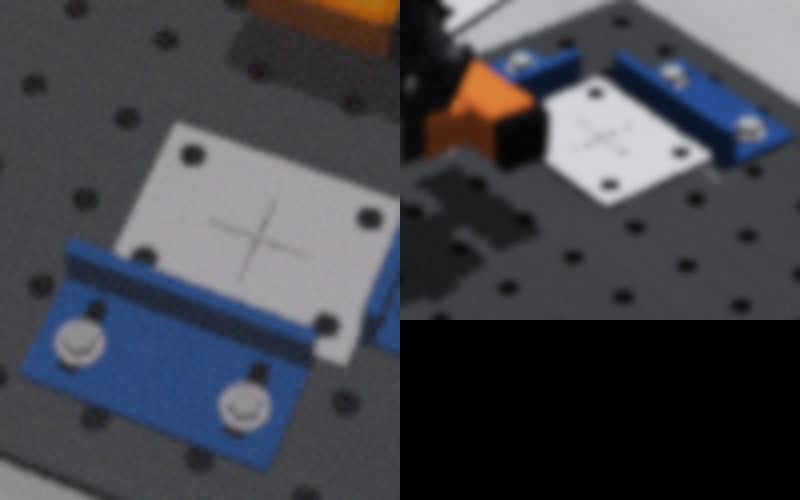

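The plate sits flush on the far stop with no dark gap along its edge in the side view (11th picture). I will measure how it moved during the x press, and its squareness, by image registration.

```bash
python3 - <<'E'
from h import *
th=.0245;c=np.array([.6113,.1009]);Q=np.array([[np.cos(th),np.sin(th)],[-np.sin(th),np.cos(th)]])
np.set_printoptions(precision=5,suppress=True)
a=cv2.imread('pics/k5s.png',0);b=cv2.imread('pics/k8s.png',0)
x0,y0,x1,y1=326,286,384,322
M=np.eye(2,3,dtype=np.float32);cc,M=cv2.findTransformECC(a[y0:y1,x0:x1],b[y0:y1,x0:x1],M,cv2.MOTION_EUCLIDEAN,(3,200,1e-6),None,3);print(cc,M)
p=np.array([[340,290],[375,300],[350,315.]]);q=(p-[x0,y0])@M[:,:2].T+M[:,2]+[x0,y0]
print('local move',(px2w('scene',q,.022)-px2w('scene',p,.022))[:,:2]@Q.T)
def edge(im,A,B,z,n=25,h=5):  # world pts A->B, subpixel edge
    P=[]
    for t in np.linspace(.1,.9,n):
        w=A+(B-A)*t; nrm=np.array([-(B-A)[1],(B-A)[0]]);nrm/=np.linalg.norm(nrm)
        d=np.linspace(-.007,.007,57);W=np.c_[w+d[:,None]*nrm,np.full(57,z)];u=w2px('scene',W).astype(np.float32)
        v=cv2.remap(cv2.GaussianBlur(im,(0,0),.8),u[:,0].reshape(1,-1),u[:,1].reshape(1,-1),cv2.INTER_LINEAR).ravel().astype(float)
        g=np.abs(np.gradient(v));g[g<.5*g.max()]=0;P.append(w+(d*g).sum()/g.sum()*nrm)
    P=np.array(P);vx,vy,X,Y=cv2.fitLine(P.astype(np.float32),cv2.DIST_HUBER,0,.01,.001).ravel();return np.arctan2(vy,vx),P.mean(0),P
W=lambda l:np.array(l)@Q+c
for n,A,B,z in [('plate -x',(-.003,-.024),(-.003,.09),.022),('plate -y',(-.003,-.024),(.06,-.024),.022),('far stop back top',(.097,-.035),(.097,.075),.048),('deck -x',(-.178,-.17),(-.178,.0),.016),('deck +x',(.18,-.17),(.18,.17),.016),('deck -y',(-.17,-.179),(.17,-.179),.016),('s1 plate ref',None,None,0)]:
    if A is None: continue
    an,m,_=edge(b,W(A),W(B),z);print(n,an%np.pi,(m-c)@Q.T)
E
```

```text
0.9600606870888598 [[ 0.99999 -0.00384 -0.07877]
 [ 0.00384  0.99999  0.36791]]
local move [[0.00094 0.00019]
 [0.00123 0.00018]
 [0.00103 0.00003]]
plate -x 1.5966017 [-0.00429  0.033  ]
plate -y 0.014841431 [ 0.0285  -0.02577]
far stop back top 1.6073993 [0.09397 0.02   ]
deck -x 1.5914855 [-0.17968 -0.085  ]
deck +x 1.5928003 [0.18456 0.     ]
deck -y 0.021799292 [-0.      -0.17999]
```

The x press brought the plate about 1 mm onto the far stop and rotated it about 4 mrad, with the stops unmoved. One more light y press will make sure the side edge still seats after that. I will level the head on the bare deck first, as before.

>>> send_rows(commands=[{"delta_pos": [0,-4,0],"yaw": 0},{"delta_pos": [0,-5,0],"yaw": 0},{"delta_pos": [0,-5,0],"yaw": 0},{"delta_pos": [2,-3,0],"yaw": 0},{"delta_pos": [4,0,0],"yaw": 0},{"delta_pos": [4,0,-1],"yaw": 0},{"delta_pos": [1,0,-2],"yaw": 0},{"delta_pos": [0,0,-1.5],"yaw": 0},{"delta_pos": [0,0,0],"yaw": 0}])

```text
t: 24.68
tcp_pos: [0.5944, -0.0502, 0.0274]
tool_rot: [-0.011, 0.999, -0.007, -0.039]
force: [0.6, 0.2, 1.8]
finger_gap: 0.261
```

```bash
python3 st.py
```

```text
24.675 [ 0.5944 -0.0502  0.0274] rotvec err [-0.0134  0.078   0.0227] F [0.6027 0.226  1.82  ] T [ 0.3112 -0.3052  0.0587] 0.2613152202909434
```

Touching the deck; drag back to level the head.

>>> send_rows(commands=[{"delta_pos": [-0.6,0,-0.3],"yaw": 0},{"delta_pos": [-0.6,0,-0.3],"yaw": 0},{"delta_pos": [-0.6,0,-0.2],"yaw": 0},{"delta_pos": [-0.6,0,-0.2],"yaw": 0}])

```text
t: 25.18
tcp_pos: [0.5858, -0.0514, 0.0256]
tool_rot: [-0.008, 1.0, -0.009, -0.018]
force: [6.1, 1.0, 3.6]
finger_gap: 0.257
```

```bash
python3 st.py
```

```text
25.175 [ 0.5858 -0.0514  0.0256] rotvec err [-0.0182  0.0361  0.017 ] F [6.0861 0.9504 3.6092] T [ 0.364  -0.4203 -0.1231] 0.2574341230662315
```

>>> send_rows(commands=[{"delta_pos": [0,0,0.4],"yaw": 0.004},{"delta_pos": [0.3,0.5,0.1],"yaw": 0.004},{"delta_pos": [0.2,1,0],"yaw": 0},{"delta_pos": [0,0,0],"yaw": 0}])

```text
t: 25.68
tcp_pos: [0.5843, -0.034, 0.0291]
tool_rot: [-0.013, 1.0, -0.008, -0.025]
force: [-0.3, 0.1, -4.8]
finger_gap: 0.257
```

```bash
python3 st.py
```

```text
25.675 [ 0.5843 -0.034   0.0291] rotvec err [-0.0162  0.0492  0.0269] F [-0.343   0.0776 -4.8335] T [ 0.0154  0.0408 -0.0045] 0.25668724189128356
```

>>> send_rows(commands=[{"delta_pos": [0.6,1,0.1],"yaw": -0.002},{"delta_pos": [0,1.5,0.05],"yaw": 0},{"delta_pos": [0,1.5,0],"yaw": 0},{"delta_pos": [0,0.6,0],"yaw": 0},{"delta_pos": [0,0.2,0],"yaw": 0}])

```text
t: 26.3
tcp_pos: [0.5899, 0.0186, 0.0298]
tool_rot: [-0.013, 1.0, -0.008, -0.026]
force: [0.5, 0.3, -4.6]
finger_gap: 0.255
```

```bash
python3 st.py
```

```text
26.3 [0.5899 0.0186 0.0298] rotvec err [-0.0157  0.0513  0.0265] F [ 0.4868  0.25   -4.6077] T [ 0.0463  0.0613 -0.0374] 0.2546559133832185
```

>>> send_rows(commands=[{"delta_pos": [0,0.3,0],"yaw": 0},{"delta_pos": [0,0.3,0],"yaw": 0}])

```text
t: 26.55
tcp_pos: [0.5899, 0.0245, 0.0299]
tool_rot: [-0.013, 1.0, -0.008, -0.026]
force: [0.3, 0.9, -5.0]
finger_gap: 0.262
```

```bash
python3 st.py
```

```text
26.55 [0.5899 0.0245 0.0299] rotvec err [-0.016   0.0512  0.0262] F [ 0.3314  0.8775 -4.9515] T [-0.0087  0.0261 -0.0327] 0.2616805684676956
```

>>> send_rows(commands=[{"delta_pos": [0,0.1,0],"yaw": 0},{"delta_pos": [0,0.1,0],"yaw": 0}])

```text
t: 26.8
tcp_pos: [0.5899, 0.0262, 0.0299]
tool_rot: [-0.013, 1.0, -0.008, -0.026]
force: [-0.6, -2.2, -4.2]
finger_gap: 0.255
```

```bash
python3 st.py
```

```text
26.8 [0.5899 0.0262 0.0299] rotvec err [-0.0162  0.0511  0.0257] F [-0.5904 -2.192  -4.1873] T [-0.3213  0.1522 -0.0822] 0.2546532786470237
```

>>> send_rows(commands=[{"delta_pos": [0,0.1,0],"yaw": 0},{"delta_pos": [0,0.1,0],"yaw": 0}])

```text
t: 27.05
tcp_pos: [0.5898, 0.0265, 0.0301]
tool_rot: [-0.013, 1.0, -0.009, -0.026]
force: [-0.6, -4.6, -3.9]
finger_gap: 0.258
```

```bash
python3 st.py
```

```text
27.05 [0.5898 0.0265 0.0301] rotvec err [-0.0184  0.0517  0.0251] F [-0.578  -4.6038 -3.8763] T [-0.6945  0.1789 -0.1801] 0.25767639092731787
```

Contact at the same y as before, so the plate has not left the side stop. Press lightly and hold.

>>> send_rows(commands=[{"delta_pos": [0,0.12,0],"yaw": 0},{"delta_pos": [0,0.12,0],"yaw": 0},{"delta_pos": [0,0.12,0],"yaw": 0},{"delta_pos": [0,0.12,0],"yaw": 0},{"delta_pos": [0,0.12,0],"yaw": 0},{"delta_pos": [0,0.12,0],"yaw": 0},{"delta_pos": [0,0.12,0],"yaw": 0},{"delta_pos": [0,0.12,0],"yaw": 0}])

```text
t: 28.05
tcp_pos: [0.5897, 0.0269, 0.0307]
tool_rot: [-0.011, 0.999, -0.015, -0.027]
force: [-1.8, -6.3, -4.8]
finger_gap: 0.258
```

```bash
python3 st.py
```

```text
28.05 [0.5897 0.0269 0.0307] rotvec err [-0.0296  0.0535  0.0217] F [-1.8324 -6.2647 -4.7963] T [-1.0383  0.122  -0.2437] 0.25750868504836477
```

>>> send_rows(commands=[{"delta_pos": [0,-0.4,0],"yaw": 0},{"delta_pos": [0,-1,0],"yaw": 0},{"delta_pos": [0,-1,2],"yaw": 0},{"delta_pos": [-0.5,-1,3.5],"yaw": 0},{"delta_pos": [0,0,0],"yaw": 0}])

```text
t: 28.68
tcp_pos: [0.5854, -0.0084, 0.0888]
tool_rot: [-0.011, 1.0, -0.014, -0.026]
force: [0.4, -0.3, -6.1]
finger_gap: 0.258
```

```bash
python3 st.py; python3 - <<'E'
from h import *
snap('scene','k9s')
a=cv2.imread('pics/k8s.png',0);b=cv2.imread('pics/k9s.png',0)
x0,y0,x1,y1=322,285,386,318
M=np.eye(2,3,dtype=np.float32);cc,M=cv2.findTransformECC(a[y0:y1,x0:x1],b[y0:y1,x0:x1],M,cv2.MOTION_EUCLIDEAN,(3,200,1e-6),None,3);print(cc,M)
E
python3 shift2.py k9s
```

```text
28.675 [ 0.5854 -0.0084  0.0888] rotvec err [-0.0275  0.0512  0.0211] F [ 0.3707 -0.2502 -6.127 ] T [ 0.0527 -0.0297 -0.0169] 0.2578321786741674
0.9993744570230383 [[ 1.0000000e+00 -2.2648602e-04  3.6773182e-02]
 [ 2.2648602e-04  1.0000000e+00  1.0593334e-02]]
k9s far low [-0.01  0.03] 0.9974
k9s bolt1 [0.01 0.02] 0.9994
k9s bolt2 [-0.01 -0.01] 0.9992
k9s side right [0.03 0.02] 0.999
```

Plate and stops are unmoved (under 0.05 px). Now returning the mallet to its mat.

>>> send_rows(commands=[{"delta_pos": [-1,-3,0],"yaw": 0.005},{"delta_pos": [-1,-5,0],"yaw": 0.005},{"delta_pos": [-1,-5,0],"yaw": 0.005},{"delta_pos": [-1,-5,0],"yaw": 0.005},{"delta_pos": [-1,-5,0],"yaw": 0.005},{"delta_pos": [-0.5,-5,0],"yaw": 0.005},{"delta_pos": [-0.5,-5,0],"yaw": 0.005},{"delta_pos": [0,-5,0],"yaw": 0},{"delta_pos": [0,-1,0],"yaw": 0},{"delta_pos": [0,0,0],"yaw": 0}])

```text
t: 29.98
tcp_pos: [0.5179, -0.4022, 0.0761]
tool_rot: [-0.031, 0.999, -0.008, -0.031]
force: [-0.1, 0.9, -4.6]
finger_gap: 0.26
```

```bash
python3 st.py
```

```text
29.975 [ 0.5179 -0.4022  0.0761] rotvec err [-0.0151  0.0624  0.0623] F [-0.0949  0.9196 -4.5976] T [ 0.057   0.0596 -0.0036] 0.2598314801363125
```

>>> send_rows(commands=[{"delta_pos": [0.3,-0.6,-2],"yaw": -0.005},{"delta_pos": [0,0,-2.5],"yaw": 0},{"delta_pos": [0,0,-1],"yaw": 0},{"delta_pos": [0,0,0],"yaw": 0},{"delta_pos": [0,0,-0.3],"yaw": 0}])

```text
t: 30.6
tcp_pos: [0.521, -0.4018, 0.0135]
tool_rot: [-0.031, 0.999, -0.005, -0.034]
force: [-7.7, -0.5, 11.1]
finger_gap: 0.257
```

```bash
python3 st.py
```

```text
30.6 [ 0.521  -0.4018  0.0135] rotvec err [-0.0094  0.0674  0.0629] F [-7.7496 -0.5263 11.1405] T [ 0.297   0.2532 -0.0052] 0.25737881214328473
```

>>> send_rows(commands=[{"delta_pos": [-0.6,0,-0.1],"yaw": 0},{"delta_pos": [-0.6,0,-0.1],"yaw": 0},{"delta_pos": [-0.6,0,-0.1],"yaw": 0}])

```text
t: 30.98
tcp_pos: [0.5068, -0.4039, 0.0142]
tool_rot: [-0.031, 0.999, -0.008, -0.029]
force: [2.6, 0.3, -2.0]
finger_gap: 0.262
```

```bash
python3 st.py; python3 - <<'E'
from h import *
b,_=snap('side','m1d'); a,_=snap('scene','m1s')
E
```

```text
30.975 [ 0.5068 -0.4039  0.0142] rotvec err [-0.0168  0.0574  0.0621] F [ 2.6027  0.3185 -1.9764] T [ 0.2476 -0.5716 -0.1109] 0.2621044063107972
```

>>> send_rows(commands=[{"delta_pos": [0,0,0.5],"yaw": 0},{"delta_pos": [0.8,-0.4,0],"yaw": 0},{"delta_pos": [0,0,0],"yaw": 0},{"delta_pos": [0,0,-0.3],"yaw": 0},{"delta_pos": [0,0,-0.2],"yaw": 0}])

```text
t: 31.7
tcp_pos: [0.5119, -0.4074, 0.0134]
tool_rot: [-0.032, 0.999, -0.006, -0.033]
force: [-5.0, 1.4, 9.1]
finger_gap: 0.258
```

```bash
python3 st.py
```

```text
31.7 [ 0.5119 -0.4074  0.0134] rotvec err [-0.0128  0.065   0.0635] F [-5.0424  1.3685  9.1025] T [ 0.6853 -0.0645  0.1121] 0.2584898026935034
```

>>> send_rows(commands=[{"delta_pos": [0,0,0.03],"yaw": 0},{"delta_pos": [0,0,0],"yaw": 0}])

```text
t: 31.95
tcp_pos: [0.5122, -0.4072, 0.0147]
tool_rot: [-0.032, 0.999, -0.006, -0.032]
force: [-1.0, 1.3, -2.2]
finger_gap: 0.259
```

>>> send_rows(commands=[{"delta_pos": [0,0,0],"yaw": 0},{"delta_pos": [0,0,0],"yaw": 0},{"delta_pos": [0,0,0],"yaw": 0},{"delta_pos": [0,0,0],"yaw": 0},{"delta_pos": [0,0,0],"yaw": 0},{"delta_pos": [0,0,0],"yaw": 0}], grip=-1, force=20)

```text
t: 32.7
tcp_pos: [0.5135, -0.4087, 0.0155]
tool_rot: [-0.032, 0.999, -0.008, -0.031]
force: [-0.5, -1.4, -0.4]
finger_gap: 1.001
```

```bash
python3 st.py
```

```text
32.7 [ 0.5135 -0.4087  0.0155] rotvec err [-0.0164  0.0617  0.0636] F [-0.4624 -1.4099 -0.4114] T [ 0.0062 -0.0517  0.0006] 1.0006298493409396
```

Released. Rise straight up, then do a final look.

>>> send_rows(commands=[{"delta_pos": [0,0,2],"yaw": 0},{"delta_pos": [0,0,4],"yaw": 0},{"delta_pos": [0,0,5],"yaw": 0},{"delta_pos": [0,0,5],"yaw": 0},{"delta_pos": [-2,-4,5],"yaw": 0},{"delta_pos": [-2,-4,2],"yaw": 0},{"delta_pos": [0,0,0],"yaw": 0},{"delta_pos": [0,0,0],"yaw": 0}])

```text
t: 33.7
tcp_pos: [0.4742, -0.4849, 0.2581]
tool_rot: [-0.033, 0.999, -0.012, -0.028]
force: [-0.9, 0.6, 0.3]
finger_gap: 1.0
```

```bash
python3 st.py; python3 - <<'E'
from h import *
s,_=snap('scene','fs');d,_=snap('side','fd')
o=np.zeros((600,800,3),np.uint8)
o[:300,:400]=cv2.resize(s[100:250,80:280],(400,300),interpolation=cv2.INTER_CUBIC)
o[:300,400:]=cv2.resize(d[305:455,320:520],(400,300),interpolation=cv2.INTER_CUBIC)
o[300:,:400]=cv2.resize(s[240:390,230:430],(400,300),interpolation=cv2.INTER_CUBIC)
o[300:,400:]=cv2.resize(d[170:290,255:415],(400,300),interpolation=cv2.INTER_CUBIC)
o[:300]=np.clip(o[:300]*1.6,0,255);cv2.imwrite('pics/f.png',o)
a=cv2.imread('pics/k9s.png',0);b=cv2.cvtColor(s,cv2.COLOR_BGR2GRAY)
x0,y0,x1,y1=322,285,386,318
M=np.eye(2,3,dtype=np.float32);print(cv2.findTransformECC(a[y0:y1,x0:x1],b[y0:y1,x0:x1],M,cv2.MOTION_EUCLIDEAN,(3,200,1e-6),None,3))
E
python3 shift2.py fs; python3 shift.py fs
```

```text
33.7 [ 0.4742 -0.4849  0.2581] rotvec err [-0.0238  0.0566  0.0654] F [-0.9165  0.6423  0.2815] T [ 0.0165  0.0019 -0.008 ] 0.9995080548052129
(0.9997547697213505, array([[ 1.0000000e+00,  8.1061422e-05, -1.1931531e-03],
       [-8.1061422e-05,  1.0000000e+00,  5.9948559e-03]], dtype=float32))
fs far low [-0.03  0.03] 0.9975
fs bolt1 [-0.01  0.02] 0.9992
fs bolt2 [-0.02  0.  ] 0.9993
fs side right [0.02 0.01] 0.9987
fs far foot [-0.11  0.26]
fs side foot [0.03 0.03]
fs deckcorner [0.   0.02]
fs magnet [ 0.02 -0.01]
```

View pics/f.png

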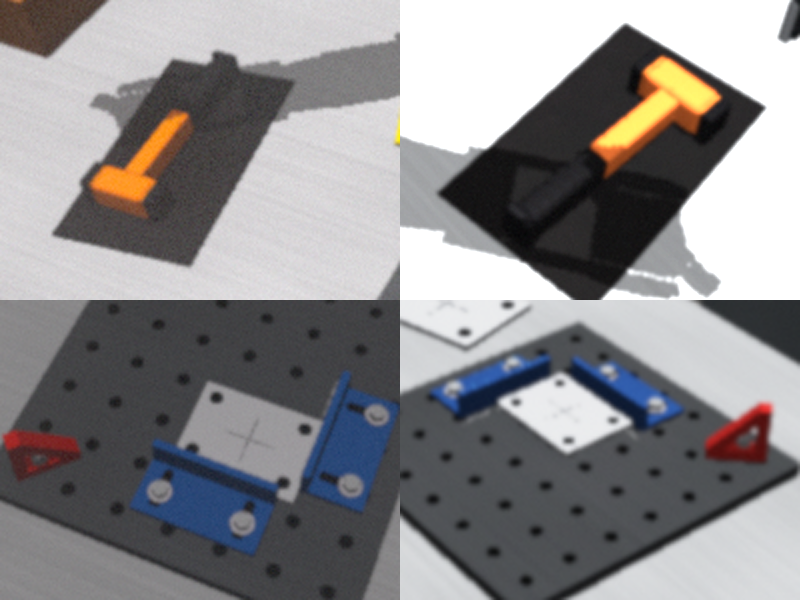

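The mallet lies on its mat, free of the gripper. In the side view the plate fills the corner and meets both stops, and the magnet and stops have not moved.

```bash
python3 -c "
from station import manip; print(manip.sign_off())"
```

```text
the job is handed in; nothing more can be done
None
```

The plate is home in the corner of the blue stops, and the mallet is back on its mat and released. I handed the job in at about 34 s; no verdict was reported.

I gripped the mallet by its handle and slid the plate in +x with the head's front. I then slid it in +y with a striking face until the side stop was felt. After that I pressed it lightly against the far stop and once more against the side stop, holding each for about a second at 5–6 N measured at the wrist.

**Last checks:**
- **Stops and magnet:** image registration showed shifts of at most 0.03 px from the first picture. One wider window on the far stop read 0.26 px. It includes the plate edge behind the leg, and the tighter windows on the bolts and foot showed no motion.
- **Plate:** it did not move after the last press (under 0.04 px), and the side view shows no visible gap at either stop.
- **Squareness:** the edge fits put the plate within about 5–7 mrad of the deck. That is close to what the blurry picture can resolve, so squareness rests mainly on the flat contact I felt.

**What did not go cleanly:**
- Push resistance tipped the wrist forward. The head caught on the deck once, at about 11 N along x, and I backed off before it moved the plate.
- At the end of the first +x push, which was bearing down, the wrist force peaked at 14.6 N. The stop had not moved afterwards.
- The first touch on the side stop read 9.2 N, which I estimate as about 6 N on the stop itself.

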